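# Put a turned foot away in a bypass-door parts case

## Task

Slide the door with the orange pull all the way back behind its neighbour, set the loose wooden furniture foot down upright on the floor of the bay this uncovers without dropping it in, then slide the same door fully closed again. Leave the door with the black pull, the glue bottle, the sanding block and the brush where they are.

Things in the scene. Friction and masses are not known exactly. Their poses are not given: they have to be found in the camera images.
- case: Fixed wooden parts case, 220 mm deep (x), 530 mm wide (y), sloping front with two sliding doors with clear panels. Origin: centre of its underside; x points level from its low front edge (65 mm high, facing the robot) to its high back (182 mm), y to its left, z up. Walls and floor 10 mm thick; a divider 55 mm high at y = 0 parts it into two bays
- door_plane (a point): Point of the case on the underside plane of the inner door: case (0, 0, 128.5 mm). Site z = outward normal of the sloping doors, 30 degrees from vertical, case (-0.5, 0, 0.866); point y = case y. Aluminium track rails along the lower and upper edges stand 24 mm above this plane, leaving 230 mm between them along the slope
- light_bar (a point): Middle of the white light bar (radius 14 mm, 530 mm long along case y), at case x = 18, z = 316 mm: 160 mm above the pulls, so a vertical gripper does not fit there; one leaned back towards the robot, square to the doors, does. Held by two 12 mm thick arms from the back at case y = +-245 mm
- inner_door (a joint): Travel of the door with the orange pull (left, +y side, lower track, lighter frame), m: 0 = closed at the left end, 0.160 = open stop, behind (under) its neighbour. It moves along the case's -y as the value grows; about 1.5 N friction, stays where left. Door 260 mm wide, 224 mm along the slope, 8 mm thick; fully open it uncovers case y = 95 to 255 mm. May start up to 30 mm open
- outer_door (a joint): Travel of the other door (black pull, right, -y side; upper track, its underside 12 mm above the inner door's; dark frame), m: 0 = closed at the right end, grows as it slides to the case's +y. May start up to 6 mm open. Leave it alone
- inner_door_pull (a point): Orange tab pull on the inner door: 60 mm along the slope, 14 mm wide along the case's y, 32 mm high off the door face. This point is on its mid-plane, 24 mm off the door face (8 mm under its top); point y = case y, z = the doors' outward normal. 30 mm from the door's left edge; fully open it stays 50 mm or more short of the outer door's edge
- outer_door_pull (a point): The same kind of pull, black, on the outer door; point 24 mm off the door face. Leave it alone
- bay (a point): A point on the top of the left bay's floor (10 mm above the bench), at case x = 25 mm, y = 175 mm: the middle of what the fully open inner door uncovers. Axes as the case. The foot may stand anywhere on this bay's floor, which spans case x = -100 to 100 mm, y = 4 to 255 mm
- foot_mid (a point): Loose turned beech foot standing on the bench on its smaller end, 56 mm high, 70 g or so; round, 50 mm in diameter over a straight band from 16 to 38 mm of its height, 36 mm at the bottom, 42 mm at the top. This point is on its axis, half-way up (28 mm above its underside); z axis up along the foot
- glue: White glue bottle, 54 mm in diameter, 140 mm high, standing near the foot; origin at the centre of its underside. Bystander
- sanding_block: Cork sanding block 90 x 60 x 35 mm; origin at the centre of its underside. Bystander
- brush: Glue brush lying on the bench, about 200 mm long; origin on its underside near the middle. Bystander
There are look-alikes about, which are no part of the job. There is more than one size of the part that bears foot_mid; the job needs the smallest.

How it is judged:
By the outcome, as a careful person would: the job done as asked, in the order asked, and still so for the second after the job is handed in, with the robot touching nothing.
It also fails if it takes over 72 s, if anything falls off the work surface, if the arm or the gripper's body presses on something with over 40 N, if the wrist force passes 120 N, or if a joint passes its speed limit or range.

## Robot

A 6-joint arm with a two-finger parallel gripper is mounted at the origin on the work surface. World frame = base frame: x ahead of the robot, y to its left, z up, the work surface at z = 0. Lengths are in m, angles in rad, forces in N, time in s.
With the tool pointing down it reaches from about 0.4 to 0.925 m from the base axis. Payload 12.5 kg.
Tool frame: the origin (TCP) lies on the centre line of the jaws, within the pads' length; the fingertips stand 17 mm ahead of it and the grasp point (between the pads) lies 2 mm behind it; z points along the fingers, y is the line along which they close (so a half turn about z gives the same grasp; the last joint's range is limited). The gripper opens to 95 mm and grips with 3 to 60 N. Pads are 20 mm wide; open, the fingers measure 119 mm over their backs; the gripper's body (75 mm by 180 mm) begins 59 mm behind the grasp point.
Start: joints at [-1.243, 0.491, 1.559, -0, 1.092, -0.106], TCP at [0.263, -0.567, 0.232] pointing down, gripper open.
Joint ranges: [-3.1, 3.1], [-0.84, 2.19], [0.05, 2.79], [-1.13, 4.28], [0.06, 2.93], [-2.69, 2.69]. Speed limits (rad/s): [2.22, 2.22, 2.79, 3.14, 3.14, 3.14].

## Interface

Orientations are given as a 3x3 rotation matrix whose columns are the frame's x, y, z axes.
In Python, from workcell import env gives the robot as it stands.
- The arm moves only by the tool apply_moves, never from a script. Its argument "series" is a list of rows, each a list of 2 entries, a list of its own where there are three numbers: the shift along the tool's x, y, z in m, then the turn, a rotation vector about the tool's x, y, z in rad. A call has exactly 10 rows; each row shifts and turns the commanded pose from where the row before left it, along the tool's axes as they then stand; what a row does not reach is not made up. A row lasts 1/10 s, in which the tool goes at most 50 mm and 8.59 degrees, less where a joint would pass 70% of its speed; a pose out of reach is approached as far as the arm can. A call is refused whole if a number of a shift passes 0.05 or a number of a turn 0.15, either way. A call with a gripper value outside its range is refused whole. "grip" is the finger opening in m, from 0 to 0.0951, set as the call begins (left out, the last holds). The fingers move at their own pace and stop on an object; "squeeze" is the grip in N (left out, the last holds). Time passes only in rows, so rows that do not move let the fingers close, or fill a call up. It gives the time, the measured TCP pose, the force, the opening and the grip force at its end, in the units of the state.
- env.get_state(): the state, without advancing time (a new reading comes with each control period).
- env.snapshot(name): name is "scene" or "top" or "wrist"; returns a dict with "pixels" (420x560x3 uint8, blue, green, red), "range_z" (420x560 float32, m along the optical axis (not along the pixel's ray), 0 where there is no reading), "mtx" (3x3 intrinsics, pixels), "eye" and "rotation" of the camera in the world; the wrist camera has in their place "hand_eye" (4x4, takes a point from camera to tool coordinates, whose origin is the TCP and whose axes are the flange's). Camera axes: x right, y up, looking along -z (the intrinsics and any distortion apply to the point x, -y, -z); pixel columns grow to the right and rows downward; lengths in m; the calibration is good to about 2 mm. A picture is of the moment at which its call begins: read the wrist's pose just before it.
- env.finish_job(): hands the job in; it is judged then, once.
The state is a dict: "t": time; "q": joint angles; "joint_vel": joint speeds; "tau": joint torques, N m; "position": TCP position; "tcp_rot": TCP orientation; "contact_force": force on the tool from outside, world axes, zero at the start; "wrist_torque": the same for the moment, N m; "grip_width": finger opening in m; "finger_force": force on a finger pad.
Only numpy, scipy, OpenCV 4.12 (cv2) and the standard library are available. Lean on these libraries where they do the work, as an engineer would, in place of code of your own. Each camera call takes 0.05 s, during which the arm holds its last target. There are 200 camera calls.

## Working session

There is one attempt and no reset: what is moved stays moved. The work goes in short steps, Python scripts to look and compute and a tool call to move; the robot and the scene stay as the last step left them, time stands still between calls to the robot, and variables do not carry over. Pictures are saved under pics/ and viewed, at most 12 in all, crops included, and the job is handed in when it is done.

Besides the shell and the picture viewer there is one more tool, called after "Call:" as name(argument=value, ...) on one line, values as JSON. apply_moves: Moves the arm, as the interface text tells. Its arguments: {"type":"object","properties":{"series":{"type":"array"},"grip":{"type":"number"},"squeeze":{"type":"number"}},"required":["series"]}

```bash
mkdir -p pics; ls; cat > h.py <<'E'
import numpy as np, cv2
from workcell import env
def shot(n,save=None):
    st=env.get_state(); s=env.snapshot(n)
    if 'hand_eye' in s:
        T=np.eye(4);T[:3,:3]=st['tcp_rot'];T[:3,3]=st['position'];M=T@np.array(s['hand_eye']); s['R'],s['o']=M[:3,:3],M[:3,3]
    else: s['R'],s['o']=np.array(s['rotation']),np.array(s['eye'])
    if save: cv2.imwrite(f'pics/{save}.png',s['pixels']); np.savez(f'pics/{save}.npz',px=s['pixels'],z=s['range_z'],K=s['mtx'],R=s['R'],o=s['o'])
    return s
def load(n):
    d=np.load(f'pics/{n}.npz'); return dict(pixels=d['px'],range_z=d['z'],mtx=d['K'],R=d['R'],o=d['o'])
def cloud(s):
    K=s['mtx'];z=s['range_z'];v,u=np.mgrid[:z.shape[0],:z.shape[1]]
    c=np.stack([(u-K[0,2])/K[0,0]*z,-(v-K[1,2])/K[1,1]*z,-z],-1)
    P=c@s['R'].T+s['o']; P[z==0]=np.nan; return P
def proj(s,p):
    c=(np.atleast_2d(p)-s['o'])@s['R'];K=s['mtx']; return np.c_[K[0,0]*c[:,0]/-c[:,2]+K[0,2],-K[1,1]*c[:,1]/-c[:,2]+K[1,2]]
E
python3 - <<'E'
from h import *
for n in('scene','top'):
    s=shot(n,n+'0'); print(n,s['o'],[k for k in s])
a=cv2.imread('pics/scene0.png');b=cv2.imread('pics/top0.png')
E
```

```text
pics
scene [ 0.4994144  -0.97826941  1.47497618] ['pixels', 'range_z', 'mtx', 'eye', 'rotation', 'R', 'o']
top [ 0.2706032  -0.00293345  1.41715505] ['pixels', 'range_z', 'mtx', 'eye', 'rotation', 'R', 'o']
```

View pics/scene0.png

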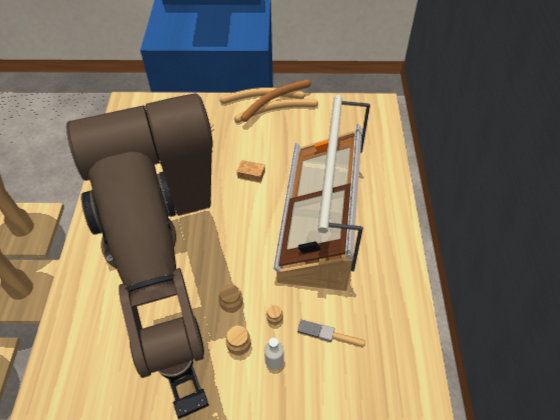

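View pics/top0.png

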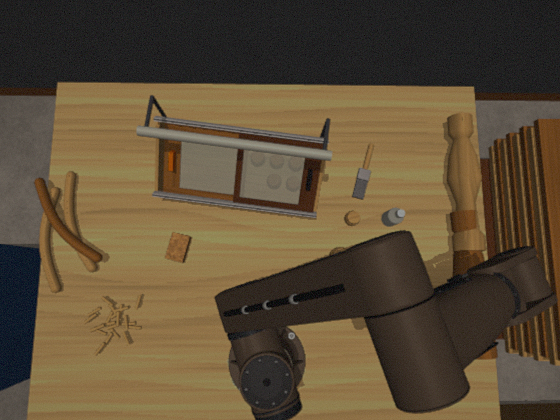

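Feet candidates in scene picture: (231,297), (238,339) and (274,314). The last (top picture 352,217) looks smallest; I'll check with sizes and an enlarged crop.

```bash
python3 - <<'E'
from h import *
for n in('top0','scene0'):
    s=load(n);P=cloud(s)
    if n=='top0':
        box=(slice(100,175),slice(120,345)); Q=P[box].reshape(-1,3)
    else:
        box=(slice(85,240),slice(300,365)); Q=P[box].reshape(-1,3)
    Q=Q[(Q[:,2]>.31)&(Q[:,2]<.345)]
    c=np.median(Q,0);u,w,vt=np.linalg.svd(Q-Q.mean(0),full_matrices=False);d=vt[0]*np.sign(vt[0][1])
    t=(Q-Q.mean(0))@d; lo,hi=np.percentile(t,[.3,99.7]); print(n,'bar',len(Q),(Q.mean(0)+d*(lo+hi)/2).round(4),'len',hi-lo,'dir',d.round(4),'zmax',np.percentile(Q[:,2],98))
    hsv=cv2.cvtColor(s['pixels'],cv2.COLOR_BGR2HSV)
    m=(hsv[...,0]<14)&(hsv[...,1]>225)&(hsv[...,2]>150)
    k,l,st,ce=cv2.connectedComponentsWithStats(m.astype(np.uint8))
    for i in range(1,k):
        if st[i,4]>20: q=P[l==i];print('orange',ce[i],st[i,4],np.nanmedian(q,0).round(4),np.nanpercentile(q,[2,98],axis=0).round(4).tolist())
s=load('scene0');P=cloud(s)
for nm,(u,v) in dict(A=(231,297),B=(238,339),C=(274,314),G=(274,350)).items():
    q=P[v-28:v+28,u-16:u+16].reshape(-1,3);q=q[q[:,2]>.01]
    zt=np.nanpercentile(q[:,2],97); tp=q[q[:,2]>zt-.006]
    print(nm,'ztop',zt.round(4),'topmid',((tp.max(0)+tp.min(0))/2).round(4),'topsize',np.ptp(tp,0).round(4),'all',np.nanmin(q,0).round(3),np.nanmax(q,0).round(3))
c=np.hstack([cv2.resize(s['pixels'][270:380,195:305],(600,600),interpolation=cv2.INTER_CUBIC)])
cv2.imwrite('pics/crop1.png',c)
E
```

```text
top0 bar 2285 [0.6279 0.0884 0.3262] len 0.5255481135637969 dir [1.225e-01 9.925e-01 2.000e-04] zmax 0.3331676927659004
scene0 bar 1537 [0.6329 0.085  0.3249] len 0.529588574847447 dir [0.1117 0.9937 0.0014] zmax 0.33285716545820937
A ztop 0.0848 topmid [ 0.3262 -0.2421  0.0845] topsize [0.056  0.0607 0.0112] all [ 0.279 -0.278  0.011] [ 0.369 -0.207  0.09 ]
B ztop 0.0849 topmid [ 0.3577 -0.3744  0.0836] topsize [0.0594 0.0575 0.0094] all [ 0.313 -0.411  0.018] [ 0.393 -0.27   0.088]
C ztop 0.141 topmid [ 0.4621 -0.4108  0.1408] topsize [0.0214 0.0115 0.0108] all [ 0.417 -0.417  0.01 ] [ 0.505 -0.23   0.146]
G ztop 0.1424 topmid [ 0.4608 -0.4176  0.1415] topsize [0.0241 0.0251 0.0093] all [ 0.435 -0.461  0.01 ] [ 0.489 -0.304  0.146]
```

View pics/crop1.png

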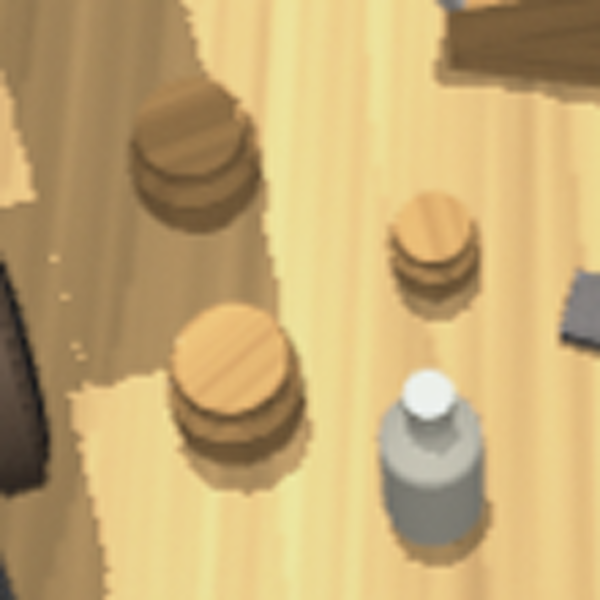

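Crop: the right foot at (433,230) is the smallest (about 80 px vs 120 px across for the ones at (190,150) and (235,370)); bottle at (432,470). C is the one.

```bash
python3 - <<'E'
from h import *
from scipy.optimize import least_squares as LS
Qs={}
for n,box in(('top0',(slice(100,175),slice(120,345))),('scene0',(slice(85,240),slice(300,365)))):
    s=load(n);P=cloud(s);Q=P[box].reshape(-1,3);Q=Q[(Q[:,2]>.305)&(Q[:,2]<.345)]
    def f(p): # x0 at y=.087, slope, z0
        x=p[0]+p[1]*(Q[:,1]-.087); return np.hypot((Q[:,0]-x)*np.cos(np.arctan(p[1])),Q[:,2]-p[2])-.014
    r=LS(f,[.63,.11,.316],loss='soft_l1',f_scale=.002);print(n,r.x.round(4),'res',np.median(abs(r.fun)))
    a=np.arctan(r.x[1]);e=np.array([np.sin(a),np.cos(a)]);t=(Q[:,:2]-[r.x[0],.087])@e
    lo,hi=t.min(),t.max();print(' ends',lo,hi,'mid',np.array([r.x[0],.087])+e*(lo+hi)/2,'yaw',-a)
    # foot C
    uv=(352,217) if n=='top0' else (274,314)
    q=P[uv[1]-14:uv[1]+15,uv[0]-14:uv[0]+15].reshape(-1,3);t=q[(q[:,2]>.05)&(q[:,2]<.063)]
    print(' foot top',len(t),(np.nanpercentile(t,2,axis=0)+np.nanpercentile(t,98,axis=0))/2,np.ptp(t,axis=0))
    # orange and black
    h=cv2.cvtColor(s['pixels'],cv2.COLOR_BGR2HSV)
    m=(h[...,0]<16)&(h[...,1]>215)&(h[...,2]>140)
    b=(slice(145,180),slice(160,185)) if n=='top0' else (slice(135,160),slice(305,335))
    q=P[b][m[b]];print(' orange',len(q),np.nanmedian(q,0),np.nanpercentile(q,[3,97],axis=0).round(3).tolist())
    m=h[...,2]<45;b=(slice(160,200),slice(300,318)) if n=='top0' else (slice(238,256),slice(295,322))
    q=P[b][m[b]];print(' black',len(q),np.nanmedian(q,0))
s=load('top0');cv2.imwrite('pics/c2.png',np.hstack([cv2.resize(s['pixels'][110:220,130:235],None,fx=5,fy=5,interpolation=2)]))
E
```

```text
top0 [0.6253 0.1286 0.3166] res 0.0013778830690390816
 ends -0.2632619050470406 0.26760700222133815 mid [0.6255324  0.08915481] yaw -0.12786911970088044
 foot top 125 [ 0.45824171 -0.28377396  0.05630226] [0.04071879 0.04188674 0.01220114]
 orange 52 [0.61272223 0.29839773 0.16312478] [[0.59, 0.291, 0.147], [0.633, 0.303, 0.179]]
 black 165 [ 0.57251334 -0.12679175  0.17026412]
scene0 [0.6266 0.1236 0.3155] res 0.001996290332448124
 ends -0.2683795215634531 0.27280809183483673 mid [0.62685915 0.08919756] yaw -0.12298994284412705
 foot top 152 [ 0.45925817 -0.28723226  0.05632871] [0.03852621 0.0454217  0.01253564]
 orange 36 [0.61239406 0.29179996 0.16077743] [[0.592, 0.285, 0.146], [0.632, 0.303, 0.172]]
 black 175 [ 0.56217727 -0.13497656  0.16707186]
```

View pics/c2.png

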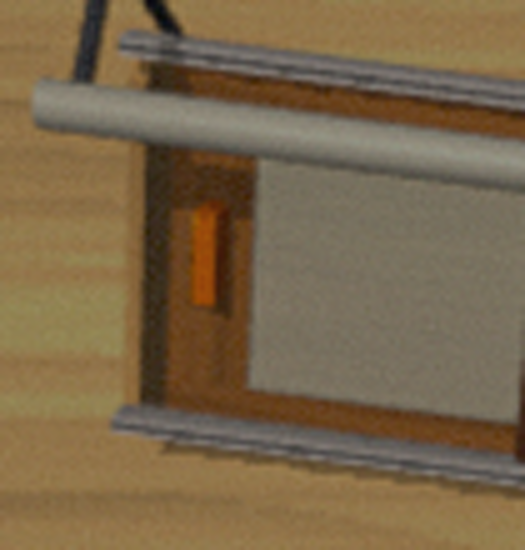

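Crop: orange pull at (205,255), a dark gap at x≈155 left of the door, so it's ~20 mm open. I need to check the gripper's body shape before planning the bay entry.

```bash
python3 - <<'E'
from h import *
s=load('scene0');P=cloud(s);st=env.get_state();T=np.array(st['tcp_rot']);p=np.array(st['position'])
print(T.round(3).tolist(),st['contact_force'],st['grip_width'])
Q=(P[300:420,100:260].reshape(-1,3)-p)@T
for a in np.arange(-.26,.03,.02):
    q=Q[(Q[:,2]>a)&(Q[:,2]<a+.02)&(np.hypot(Q[:,0],Q[:,1])<.2)]
    if len(q)>3: print(a.round(2),len(q),np.nanpercentile(q,[2,98],axis=0)[:,:2].round(3).tolist())
cv2.imwrite('pics/c3.png',cv2.resize(s['pixels'][290:420,110:260],None,fx=4,fy=4,interpolation=2))
E
```

```text
[[0.907, 0.42, -0.0], [0.42, -0.907, 0.001], [0.0, -0.001, -1.0]] [-0.38194758  0.4579802  -0.49669448] 0.09528824397968776
-0.26 255 [[-0.063, -0.081], [0.065, 0.055]]
-0.24 15 [[-0.059, 0.003], [0.066, 0.051]]
-0.22 168 [[-0.031, 0.029], [0.023, 0.042]]
-0.2 89 [[-0.036, 0.021], [0.029, 0.042]]
-0.18 103 [[-0.031, 0.019], [0.032, 0.039]]
-0.14 8 [[0.017, 0.017], [0.024, 0.02]]
-0.12 676 [[-0.033, 0.016], [0.031, 0.092]]
-0.1 206 [[-0.035, 0.013], [0.033, 0.092]]
-0.08 99 [[-0.031, -0.007], [0.029, 0.085]]
```

View pics/c3.png

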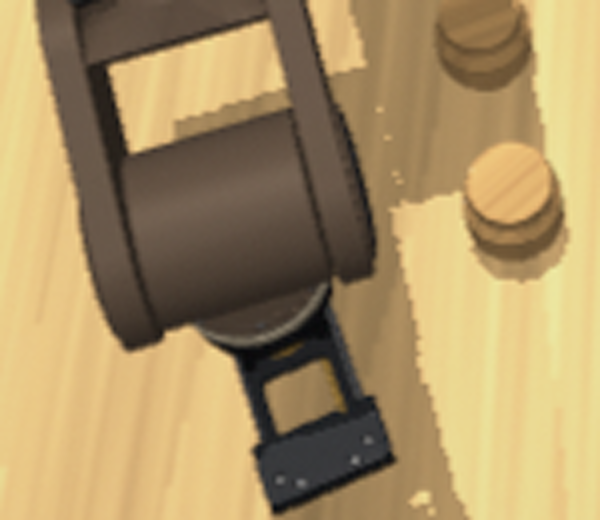

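Crop: the body is a wide bar (180 mm along the closing line, ±36 mm across). Foot grasp plan: tilt 30°, grip high on the band, set down at case x≈-37, y≈188, so the body stays above the wall and clear of the door.

```bash
cat >> h.py <<'E'
from scipy.spatial.transform import Rotation as Rn
psi=-.1255; X=np.array([np.cos(psi),np.sin(psi),0]);Y=np.array([-np.sin(psi),np.cos(psi),0]);Z=np.array([0,0,1.])
O=np.array([.608,.0914,0])
RT=np.c_[.8660*X+.5*Z,-Y,.5*X-.8660*Z]
def w(c): c=np.array(c)/1e3; return O+c[0]*X+c[1]*Y+c[2]*Z
def cs(p): d=np.array(p)-O; return np.array([d@X,d@Y,d@Z])*1e3
def plan(p,N,R=RT,p0=None,R0=None):
    st=env.get_state();p0=np.array(st['position']) if p0 is None else p0;R0=np.array(st['tcp_rot']) if R0 is None else R0
    rv=Rn.from_matrix(R0.T@R).as_rotvec()/N; d=(p-p0)/N; C=R0; print('t',st['t'],'rows',N)
    same=np.linalg.norm(rv)<.0015
    for i in range(N):
        print([ (C.T@d).round(4).tolist(), rv.round(4).tolist()]); C=C@Rn.from_rotvec(rv).as_matrix()
        if same: break
E
python3 - <<'E'
from h import *
# TCP at 22mm off the door face; pull case y 205.5
pt=w([-15,205.5,154.5]); ap=pt-RT[:,2]*.11; print(pt,ap)
plan(ap+[-.02,0,0],40)
E
```

```text
[0.61884057 0.29716135 0.1545    ] [0.56427314 0.30404574 0.24976   ]
t 0.1 rows 40
[[0.0155, -0.0168, -0.0004], [-0.0037, 0.0127, 0.0137]]
[[0.0153, -0.017, -0.0003], [-0.0037, 0.0127, 0.0137]]
[[0.0151, -0.0172, -0.0002], [-0.0037, 0.0127, 0.0137]]
[[0.0148, -0.0174, -0.0001], [-0.0037, 0.0127, 0.0137]]
[[0.0146, -0.0176, 0.0001], [-0.0037, 0.0127, 0.0137]]
[[0.0144, -0.0178, 0.0002], [-0.0037, 0.0127, 0.0137]]
[[0.0141, -0.018, 0.0003], [-0.0037, 0.0127, 0.0137]]
[[0.0139, -0.0182, 0.0004], [-0.0037, 0.0127, 0.0137]]
[[0.0136, -0.0184, 0.0005], [-0.0037, 0.0127, 0.0137]]
[[0.0134, -0.0186, 0.0006], [-0.0037, 0.0127, 0.0137]]
[[0.0131, -0.0188, 0.0007], [-0.0037, 0.0127, 0.0137]]
[[0.0128, -0.0189, 0.0008], [-0.0037, 0.0127, 0.0137]]
[[0.0126, -0.0191, 0.0009], [-0.0037, 0.0127, 0.0137]]
[[0.0123, -0.0193, 0.001], [-0.0037, 0.0127, 0.0137]]
[[0.012, -0.0195, 0.0011], [-0.0037, 0.0127, 0.0137]]
[[0.0117, -0.0196, 0.0012], [-0.0037, 0.0127, 0.0137]]
[[0.0114, -0.0198, 0.0012], [-0.0037, 0.0127, 0.0137]]
[[0.0111, -0.0199, 0.0013], [-0.0037, 0.0127, 0.0137]]
[[0.0109, -0.0201, 0.0014]
[... 478 characters left out ...]
.0213, 0.0018], [-0.0037, 0.0127, 0.0137]]
[[0.0078, -0.0214, 0.0018], [-0.0037, 0.0127, 0.0137]]
[[0.0075, -0.0216, 0.0018], [-0.0037, 0.0127, 0.0137]]
[[0.0072, -0.0217, 0.0018], [-0.0037, 0.0127, 0.0137]]
[[0.0069, -0.0218, 0.0018], [-0.0037, 0.0127, 0.0137]]
[[0.0065, -0.0219, 0.0018], [-0.0037, 0.0127, 0.0137]]
[[0.0062, -0.022, 0.0018], [-0.0037, 0.0127, 0.0137]]
[[0.0059, -0.022, 0.0018], [-0.0037, 0.0127, 0.0137]]
[[0.0056, -0.0221, 0.0018], [-0.0037, 0.0127, 0.0137]]
[[0.0052, -0.0222, 0.0018], [-0.0037, 0.0127, 0.0137]]
[[0.0049, -0.0223, 0.0018], [-0.0037, 0.0127, 0.0137]]
[[0.0046, -0.0224, 0.0018], [-0.0037, 0.0127, 0.0137]]
[[0.0043, -0.0224, 0.0018], [-0.0037, 0.0127, 0.0137]]
```

Call:
apply_moves(series=[[[0.02,-0.02,-0.003],[-0.0148,0.0508,0.0548]],[[0.02,-0.02,-0.003],[-0.0148,0.0508,0.0548]],[[0.02,-0.02,-0.003],[-0.0148,0.0508,0.0548]],[[0.02,-0.02,-0.003],[-0.0148,0.0508,0.0548]],[[0.02,-0.02,-0.003],[-0.0148,0.0508,0.0548]],[[0.02,-0.02,-0.003],[-0.0148,0.0508,0.0548]],[[0.02,-0.02,-0.003],[-0.0148,0.0508,0.0548]],[[0.02,-0.02,-0.003],[-0.0148,0.0508,0.0548]],[[0.02,-0.02,-0.003],[-0.0148,0.0508,0.0548]],[[0.02,-0.02,-0.003],[-0.0148,0.0508,0.0548]]], grip=0.07)

```text
t: 1.1
position: [0.407, -0.3353, 0.3017]
tcp_rot: [[0.858, -0.13, 0.496], [-0.112, -0.992, -0.065], [0.5, 0.0, -0.866]]
contact_force: [-0.2, -0.1, -0.1]
grip_width: 0.07
finger_force: 0.0
```

```bash
python3 - <<'E'
from h import *
st=env.get_state();print(st['position'],np.linalg.norm(Rn.from_matrix(np.array(st['tcp_rot']).T@RT).as_rotvec()))
pt=w([-15,205.5,154.5]); ap=pt-RT[:,2]*.11
plan(ap+[-.02,0,0],20)
E
```

```text
[ 0.40697908 -0.33529098  0.30165939] 0.004538567922831458
t 1.1 rows 20
[[0.001, -0.0326, 0.0036], [0.0001, -0.0, -0.0002]]
```

Call:
apply_moves(series=[[[0.001,-0.033,0.0036],[0,0,0]],[[0.001,-0.033,0.0036],[0,0,0]],[[0.001,-0.033,0.0036],[0,0,0]],[[0.001,-0.033,0.0036],[0,0,0]],[[0.001,-0.033,0.0036],[0,0,0]],[[0.001,-0.033,0.0036],[0,0,0]],[[0.001,-0.033,0.0036],[0,0,0]],[[0.001,-0.033,0.0036],[0,0,0]],[[0.001,-0.033,0.0036],[0,0,0]],[[0.001,-0.033,0.0036],[0,0,0]]])

```text
t: 2.1
position: [0.475, -0.0109, 0.2747]
tcp_rot: [[0.859, -0.127, 0.495], [-0.109, -0.992, -0.065], [0.499, 0.001, -0.866]]
contact_force: [0.2, -1.4, -0.6]
grip_width: 0.0699
finger_force: 0.0
```

Call:
apply_moves(series=[[[0.001,-0.033,0.0036],[0,0,0]],[[0.001,-0.033,0.0036],[0,0,0]],[[0.001,-0.033,0.0036],[0,0,0]],[[0.001,-0.033,0.0036],[0,0,0]],[[0.001,-0.033,0.0036],[0,0,0]],[[0.001,-0.033,0.0036],[0,0,0]],[[0.001,-0.033,0.0036],[0,0,0]],[[0.001,-0.033,0.0036],[0,0,0]],[[0.001,-0.033,0.0036],[0,0,0]],[[0,0,0],[0,0,0]]])

```text
t: 3.1
position: [0.5369, 0.2821, 0.2499]
tcp_rot: [[0.86, -0.124, 0.495], [-0.107, -0.992, -0.063], [0.499, 0.002, -0.867]]
contact_force: [0.2, 0.1, 0.1]
grip_width: 0.0699
finger_force: 0.0
```

```bash
python3 - <<'E'
from h import *
st=env.get_state();print(cs(st['position']),Rn.from_matrix(np.array(st['tcp_rot']).T@RT).as_rotvec())
s=shot('wrist','w1');P=cloud(s)
print(np.array(s['hand_eye']).round(3).tolist())
h=cv2.cvtColor(s['pixels'],cv2.COLOR_BGR2HSV);m=(h[...,0]<18)&(h[...,1]>200)&(h[...,2]>120)
k,l,stt,ce=cv2.connectedComponentsWithStats(m.astype(np.uint8))
for i in range(1,k):
    if stt[i,4]>80:
        q=P[l==i];q=q[~np.isnan(q[:,0])];c=np.array([cs(a) for a in q]); print(stt[i],c.mean(0).round(1),np.percentile(c,[3,50,97],axis=0).round(1).tolist())
E
```

```text
[-94.45033714 180.33883795 249.86501054] [0.00093237 0.00155818 0.00140085]
[[0.001, 0.965, 0.261, 0.073], [1.0, -0.001, 0.0, 0.0], [0.0, 0.261, -0.965, -0.153], [0.0, 0.0, 0.0, 1.0]]
```

View pics/w1.png

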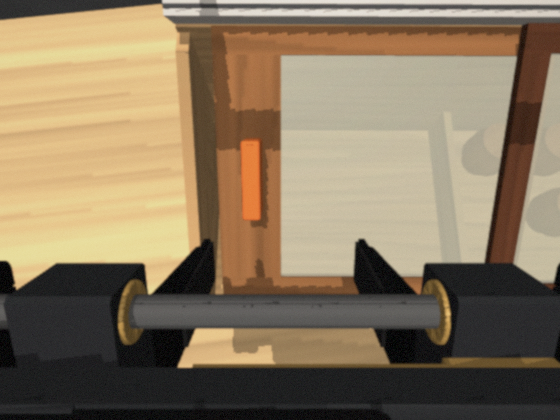

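The wrist view shows the orange pull's top face at about (251,180), rows 140–220; fingers at (205,250) and (365,250). Measure the top face, plus the side wall inner edge for yaw.

```bash
python3 - <<'E'
from h import *
s=load('w1');P=cloud(s)
print('top',cs(np.nanmean(P[146:214,246:258].reshape(-1,3),0)).round(1))
for uv in((251,143),(252,216)): print(uv,cs(np.nanmean(P[uv[1]-2:uv[1]+3,uv[0]-3:uv[0]+4].reshape(-1,3),0)).round(1))
for uv in((300,80),(300,260),(240,100),(245,270),(186,60),(195,200)): print(uv,cs(P[uv[1],uv[0]]).round(1))
E
```

```text
top [-18.7 203.8 163.9]
(251, 143) [  4.6 203.5 177.2]
(252, 216) [-42.8 204.  150. ]
(300, 80) [ 61.4 167.4 169.6]
(300, 260) [-69.5 165.4  95.1]
(240, 100) [ 46.3 214.1 165.6]
(245, 270) [-78.1 214.   92.8]
(186, 60) [ 76.9 256.4 172.7]
(195, 200) [-20.7 256.4 116.5]
```

```bash
python3 - <<'E'
from h import *
pt=w([-15,203.8,154.5]); plan(pt-RT[:,2]*.06,1); plan(pt,1,p0=pt-RT[:,2]*.06)
E
```

```text
t 3.15 rows 1
[[0.0217, -0.0252, 0.0623], [0.002, 0.0023, 0.0013]]
t 3.15 rows 1
[[0.0001, -0.0001, 0.06], [0.002, 0.0023, 0.0013]]
```

Call:
apply_moves(series=[[[0.0108,-0.0125,0.01],[0.001,0.0018,0.0014]],[[0.0108,-0.0125,0.01],[0,0,0]],[[0,0,0.015],[0,0,0]],[[0,0,0.015],[0,0,0]],[[0,0,0.015],[0,0,0]],[[0,0,0.015],[0,0,0]],[[0,0,0.015],[0,0,0]],[[0,0,0.015],[0,0,0]],[[0,0,0.0123],[0,0,0]],[[0,0,0],[0,0,0]]])

```text
t: 4.15
position: [0.6217, 0.2922, 0.1565]
tcp_rot: [[0.863, -0.125, 0.489], [-0.109, -0.992, -0.062], [0.493, -0.0, -0.87]]
contact_force: [1.0, 0.7, -0.2]
grip_width: 0.0701
finger_force: 0.0
```

Call:
apply_moves(series=[[[0,0,0],[0,0,0]],[[0,0,0],[0,0,0]],[[0,0,0],[0,0,0]],[[0,0,0],[0,0,0]],[[0,0,0],[0,0,0]],[[0,0,0],[0,0,0]],[[0,0,0],[0,0,0]],[[0,0,0],[0,0,0]],[[0,0,0],[0,0,0]],[[0,0,0],[0,0,0]]], grip=0.01, squeeze=15)

```text
t: 5.15
position: [0.6212, 0.2929, 0.1583]
tcp_rot: [[0.862, -0.124, 0.491], [-0.109, -0.992, -0.06], [0.495, -0.001, -0.869]]
contact_force: [-1.3, 1.4, 1.5]
grip_width: 0.0141
finger_force: 15.0
```

```bash
python3 - <<'E'
from h import *
st=env.get_state();print(cs(st['position']),Rn.from_matrix(np.array(st['tcp_rot']).T@RT).as_rotvec(),st['contact_force'],st['grip_width'],st['finger_force'])
E
```

```text
[-12.13171482 201.56188173 158.32493438] [-1.58316960e-03  6.28675473e-03  3.10936782e-05] [-1.26214462  1.35679421  1.50627733] 0.014109361602104714 14.997225254774094
```

Call:
apply_moves(series=[[[0,0.012,0],[0,0,0]],[[0,0.013,0],[0,0,0]],[[0,0.013,0],[0,0,0]],[[0,0.013,0],[0,0,0]],[[0,0.013,0],[0,0,0]],[[0,0.013,0],[0,0,0]],[[0,0.013,0],[0,0,0]],[[0,0.013,0],[0,0,0]],[[0,0.013,0],[0,0,0]],[[0,0.013,0],[0,0,0]]])

```text
t: 6.15
position: [0.6046, 0.1634, 0.1583]
tcp_rot: [[0.862, -0.125, 0.491], [-0.109, -0.992, -0.061], [0.494, -0.001, -0.869]]
contact_force: [-5.1, 2.2, 4.9]
grip_width: 0.0137
finger_force: 15.0
```

Call:
apply_moves(series=[[[0,0.002,0],[0,0,0]],[[0,0.002,0],[0,0,0]],[[0,0.001,0],[0,0,0]],[[0,0.001,0],[0,0,0]],[[0,0.001,0],[0,0,0]],[[0,0.001,0],[0,0,0]],[[0,0,0],[0,0,0]],[[0,0,0],[0,0,0]],[[0,0,0],[0,0,0]],[[0,0,0],[0,0,0]]])

```text
t: 7.15
position: [0.6038, 0.1575, 0.1583]
tcp_rot: [[0.862, -0.123, 0.492], [-0.108, -0.992, -0.058], [0.495, -0.003, -0.869]]
contact_force: [-5.9, 13.8, 3.6]
grip_width: 0.0139
finger_force: 15.0
```

```bash
python3 - <<'E'
from h import *
st=env.get_state();print(cs(st['position']),Rn.from_matrix(np.array(st['tcp_rot']).T@RT).as_rotvec(),np.array([X,Y,Z])@st['contact_force'],st['grip_width'],st['finger_force'])
E
```

```text
[-12.40889759  65.02334242 158.29117542] [-0.00366177  0.00542885  0.00052342] [-7.55058144 12.98632355  3.55780632] 0.01388397318436035 15.007625073194504
```

Call:
apply_moves(series=[[[0,0,0],[0,0,0]],[[0,0,0],[0,0,0]],[[0,0,0],[0,0,0]],[[0,0,0],[0,0,0]],[[0,0,-0.015],[0,0,0]],[[0,0,-0.02],[0,0,0]],[[0,0,-0.025],[0,0,0]],[[0,0,-0.03],[0,0,0]],[[0,0,-0.03],[0,0,0]],[[0,0,-0.03],[0,0,0]]], grip=0.045)

```text
t: 8.15
position: [0.5298, 0.1657, 0.2893]
tcp_rot: [[0.863, -0.125, 0.49], [-0.109, -0.992, -0.061], [0.494, -0.001, -0.869]]
contact_force: [-0.6, -0.1, 0.1]
grip_width: 0.0448
finger_force: 0.0
```

```bash
python3 - <<'E'
from h import *
f=np.array([.4587,-.2855,.041])+.002*RT[:,2]; a=f-.15*RT[:,2]; print(a,f); plan(a,15)
s=shot('top','top1'); cv2.imwrite('pics/c4.png',cv2.resize(s['pixels'][110:220,130:335],None,fx=3.5,fy=3.5,interpolation=2))
E
```

```text
[ 0.38528199 -0.27623736  0.169168  ] [ 0.45969214 -0.28562517  0.039268  ]
t 8.15 rows 15
[[-0.0091, 0.0304, 0.004], [-0.0001, 0.0005, 0.0]]
```

View pics/c4.png

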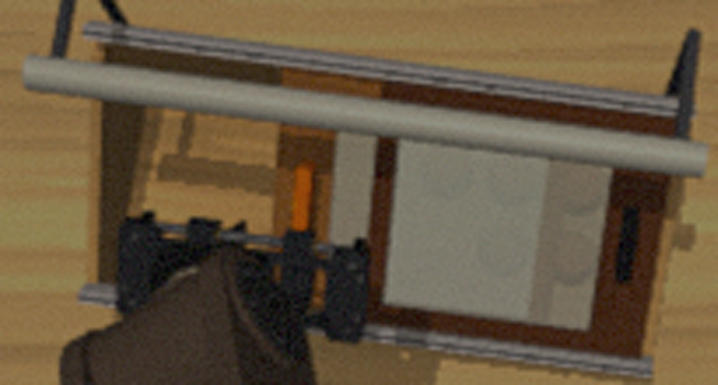

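View: the door is fully open, bay floor bare at left, orange pull at (303,200), black pull untouched at (627,245). Now to the foot.

Call:
apply_moves(series=[[[-0.009,0.03,-0.001],[0,0,0]],[[-0.009,0.03,0.003],[0,0,0]],[[-0.009,0.03,0.003],[0,0,0]],[[-0.009,0.03,0.003],[0,0,0]],[[-0.009,0.03,0.003],[0,0,0]],[[-0.009,0.03,0.003],[0,0,0]],[[-0.009,0.03,0.003],[0,0,0]],[[-0.009,0.03,0.003],[0,0,0]],[[-0.009,0.03,0.003],[0,0,0]],[[-0.009,0.03,0.003],[0,0,0]]], grip=0.08)

```text
t: 9.2
position: [0.4308, -0.1165, 0.2228]
tcp_rot: [[0.863, -0.124, 0.49], [-0.109, -0.992, -0.061], [0.494, -0.001, -0.869]]
contact_force: [0.8, -0.1, -0.8]
grip_width: 0.0798
finger_force: 0.0
```

Call:
apply_moves(series=[[[-0.009,0.03,0.003],[0,0,0]],[[-0.009,0.03,0.003],[0,0,0]],[[-0.009,0.03,0.003],[0,0,0]],[[-0.009,0.03,0.003],[0,0,0]],[[-0.009,0.03,0.003],[0,0,0]],[[0,0,0],[0,0.006,0]],[[0,0,0],[0,0,0]],[[0,0,0],[0,0,0]],[[0,0,0],[0,0,0]],[[0,0,0],[0,0,0]]])

```text
t: 10.2
position: [0.3815, -0.2594, 0.1877]
tcp_rot: [[0.86, -0.123, 0.495], [-0.107, -0.992, -0.06], [0.499, -0.001, -0.867]]
contact_force: [-0.0, 0.4, -0.3]
grip_width: 0.0801
finger_force: 0.0
```

```bash
python3 - <<'E'
from h import *
st=env.get_state();print(st['position'],Rn.from_matrix(np.array(st['tcp_rot']).T@RT).as_rotvec())
s=shot('wrist','w2');P=cloud(s)
q=P.reshape(-1,3);m=(np.hypot(q[:,0]-.459,q[:,1]+.286)<.04)&(q[:,2]>.048)&(q[:,2]<.066);t=q[m]
print(len(t),t.mean(0),(np.percentile(t,2,axis=0)+np.percentile(t,98,axis=0))/2,np.ptp(t,axis=0))
print(proj(s,[.4587,-.2855,.056]))
E
```

```text
[ 0.38154472 -0.25941589  0.18765522] [-0.00233625  0.00151108  0.00166756]
1817 [ 0.45891604 -0.28398664  0.05592982] [ 0.45915816 -0.28402786  0.05437165] [0.04158207 0.04150432 0.01006807]
[[302.68394657 192.9465845 ]]
```

View pics/w2.png

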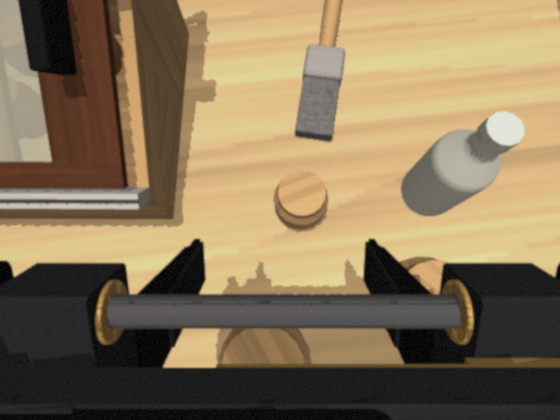

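Foot top at (302,192) → (0.459,-0.284). The large foot partly hidden at (430,265) would be within ~1 cm of the gripper body, so I turn the gripper 0.25 rad about the vertical for this grasp (bottle at (430,190) keeps ~18 mm).

```bash
cat >> h.py <<'E'
RG=Rn.from_rotvec([0,0,.25]).as_matrix()@RT
E
python3 - <<'E'
from h import *
f=np.array([.459,-.2842,.041])+.002*RG[:,2]; a=f-.12*RG[:,2]; plan(a,8,RG); print(a,f)
E
```

```text
t 10.25 rows 8
[[-0.0003, 0.0037, 0.0062], [0.0153, 0.0002, -0.0269]]
[[-0.0004, 0.0038, 0.0062], [0.0153, 0.0002, -0.0269]]
[[-0.0005, 0.0039, 0.0061], [0.0153, 0.0002, -0.0269]]
[[-0.0006, 0.0039, 0.0061], [0.0153, 0.0002, -0.0269]]
[[-0.0007, 0.004, 0.006], [0.0153, 0.0002, -0.0269]]
[[-0.0008, 0.0041, 0.0059], [0.0153, 0.0002, -0.0269]]
[[-0.0009, 0.0041, 0.0059], [0.0153, 0.0002, -0.0269]]
[[-0.0011, 0.0042, 0.0058], [0.0153, 0.0002, -0.0269]]
[ 0.40045667 -0.29152654  0.143188  ] [ 0.45999226 -0.28407582  0.039268  ]
```

Call:
apply_moves(series=[[[-0.0003,0.0037,0.0062],[0.0153,0.0002,-0.0269]],[[-0.0004,0.0038,0.0062],[0.0153,0.0002,-0.0269]],[[-0.0005,0.0039,0.0061],[0.0153,0.0002,-0.0269]],[[-0.0006,0.0039,0.0061],[0.0153,0.0002,-0.0269]],[[-0.0007,0.004,0.006],[0.0153,0.0002,-0.0269]],[[-0.0008,0.0041,0.0059],[0.0153,0.0002,-0.0269]],[[-0.0009,0.0041,0.0059],[0.0153,0.0002,-0.0269]],[[-0.0011,0.0042,0.0058],[0.0153,0.0002,-0.0269]],[[0,0,0],[0,0,0]],[[0,0,0],[0,0,0]]])

```text
t: 11.25
position: [0.4003, -0.2918, 0.143]
tcp_rot: [[0.86, 0.123, 0.496], [0.106, -0.992, 0.062], [0.5, -0.001, -0.866]]
contact_force: [-0.4, 0.4, -0.2]
grip_width: 0.0797
finger_force: 0.0
```

```bash
python3 - <<'E'
from h import *
f=np.array([.459,-.2842,.041])+.002*RG[:,2]; plan(f,1,RG)
E
```

```text
t 11.25 rows 1
[[0.0003, -0.0003, 0.1199], [0.0004, 0.0001, -0.0017]]
```

Call:
apply_moves(series=[[[0,0,0.015],[0,0,0]],[[0,0,0.015],[0,0,0]],[[0,0,0.015],[0,0,0]],[[0,0,0.015],[0,0,0]],[[0,0,0.015],[0,0,0]],[[0,0,0.015],[0,0,0]],[[0,0,0.015],[0,0,0]],[[0,0,0.01],[0,0,0]],[[0,0,0.005],[0,0,0]],[[0,0,0],[0,0,0]]])

```text
t: 12.25
position: [0.4598, -0.2844, 0.0389]
tcp_rot: [[0.86, 0.123, 0.496], [0.106, -0.992, 0.062], [0.5, -0.001, -0.866]]
contact_force: [-0.0, -0.3, 0.5]
grip_width: 0.08
finger_force: 0.0
```

Call:
apply_moves(series=[[[0,0,0],[0,0,0]],[[0,0,0],[0,0,0]],[[0,0,0],[0,0,0]],[[0,0,0],[0,0,0]],[[0,0,0],[0,0,0]],[[0,0,0],[0,0,0]],[[0,0,0],[0,0,0]],[[0,0,0],[0,0,0]],[[0,0,0],[0,0,0]],[[0,0,0],[0,0,0]]], grip=0.04, squeeze=20)

```text
t: 13.25
position: [0.4598, -0.2849, 0.0392]
tcp_rot: [[0.859, 0.123, 0.497], [0.106, -0.992, 0.061], [0.5, 0.0, -0.866]]
contact_force: [-3.0, -0.2, 5.4]
grip_width: 0.0491
finger_force: 20.0
```

```bash
python3 - <<'E'
from h import *
st=env.get_state();p=np.array(st['position']);R=np.array(st['tcp_rot']);print(p,st['contact_force'],st['grip_width'],st['finger_force'],p-.002*R[:,2])
u=np.array([0,0,.12]); print('up',R.T@u)
p1=p+u
g=w([-110,188,52+120])+.002*RT[:,2]; print(g,cs(g)); plan(g,24,RT,p0=p1)
E
```

```text
[ 0.45980839 -0.28488252  0.03924071] [-3.04122723 -0.2259591   5.44890247] 0.04911591195135882 20.004654616350308 [ 0.45881532 -0.28500519  0.0409724 ]
up [ 6.00371354e-02  2.07540436e-05 -1.03901597e-01]
[0.52338938 0.29156504 0.170268  ] [-109.     188.     170.268]
t 13.25 rows 24
[[0.0051, -0.0235, 0.0024], [-0.0052, -0.0, 0.009]]
[[0.0049, -0.0236, 0.0023], [-0.0052, -0.0, 0.009]]
[[0.0046, -0.0236, 0.0021], [-0.0052, -0.0, 0.009]]
[[0.0044, -0.0237, 0.002], [-0.0052, -0.0, 0.009]]
[[0.0042, -0.0237, 0.0019], [-0.0052, -0.0, 0.009]]
[[0.004, -0.0238, 0.0018], [-0.0052, -0.0, 0.009]]
[[0.0038, -0.0238, 0.0017], [-0.0052, -0.0, 0.009]]
[[0.0036, -0.0239, 0.0015], [-0.0052, -0.0, 0.009]]
[[0.0034, -0.0239, 0.0014], [-0.0052, -0.0, 0.009]]
[[0.0031, -0.0239, 0.0013], [-0.0052, -0.0, 0.009]]
[[0.0029, -0.024, 0.0012], [-0.0052, -0.0, 0.009]]
[[0.0027, -0.024, 0.001], [-0.0052, -0.0, 0.009]]
[[0.0025, -0.024, 0.0009], [-0.0052, -0.0, 0.009]]
[[0.0023, -0.024, 0.0008], [-0.0052, -0.0, 0.009]]
[[0.0021, -0.0241, 0.0007], [-0.0052, -0.0, 0.009]]
[[0.0019, -0.0241, 0.0005], [-0.0052, -0.0, 0.009]]
[[0.0016, -0.0241, 0.0004], [-0.0052, -0.0, 0.009]]
[[0.0014, -0.0241, 0.0003], [-0.0052, -0.0, 0.009]]
[[0.0012, -0.0241, 0.0002], [-0.0052, -0.0, 0.009]]
[[0.001, -0.0241, 0.0], [-0.0052, -0.0, 0.009]]
[[0.0008, -0.0242, -0.0001], [-0.0052, -0.0, 0.009]]
[[0.0006, -0.0242, -0.0002], [-0.0052, -0.0, 0.009]]
[[0.0003, -0.0242, -0.0003], [-0.0052, -0.0, 0.009]]
[[0.0001, -0.0242, -0.0005], [-0.0052, -0.0, 0.009]]
```

Call:
apply_moves(series=[[[0.003,0,-0.0052],[0,0,0]],[[0.0075,0,-0.013],[0,0,0]],[[0.0075,0,-0.013],[0,0,0]],[[0.0075,0,-0.013],[0,0,0]],[[0.0075,0,-0.013],[0,0,0]],[[0.0075,0,-0.013],[0,0,0]],[[0.0075,0,-0.013],[0,0,0]],[[0.0075,0,-0.013],[0,0,0]],[[0.0075,0,-0.013],[0,0,0]],[[0.0075,0,-0.013],[0,0,0]]])

```text
t: 14.25
position: [0.4595, -0.2846, 0.1805]
tcp_rot: [[0.86, 0.123, 0.496], [0.106, -0.992, 0.062], [0.5, -0.001, -0.866]]
contact_force: [-0.1, -0.6, -1.0]
grip_width: 0.0495
finger_force: 20.0
```

Call:
apply_moves(series=[[[0.003,-0.023,0.0015],[-0.0125,0,0.0216]],[[0.003,-0.023,0.0015],[-0.0125,0,0.0216]],[[0.003,-0.023,0.0015],[-0.0125,0,0.0216]],[[0.002,-0.023,0.001],[-0.0125,0,0.0216]],[[0.002,-0.023,0.001],[-0.0125,0,0.0216]],[[0.001,-0.023,0],[-0.0125,0,0.0216]],[[0,-0.023,0],[-0.0125,0,0.0216]],[[0,-0.023,0],[-0.0125,0,0.0216]],[[0,-0.023,0],[-0.0125,0,0.0216]],[[0,-0.023,0],[-0.0125,0,0.0216]]])

```text
t: 15.25
position: [0.472, -0.0556, 0.1813]
tcp_rot: [[0.86, -0.124, 0.495], [-0.108, -0.992, -0.062], [0.499, -0.0, -0.866]]
contact_force: [0.1, -0.5, -2.4]
grip_width: 0.0495
finger_force: 20.0
```

```bash
python3 - <<'E'
from h import *
st=env.get_state();print(cs(st['position']),st['grip_width'],st['finger_force'])
g=w([-110,188,52+125])+.002*RT[:,2]; plan(g,1,RT)
E
```

```text
[-116.58083451 -162.83157261  181.28679502] 0.049515505122828096 19.99240208650008
t 15.25 rows 1
[[0.0038, -0.3508, 0.0092], [-0.0007, 0.0008, 0.0008]]
```

Call:
apply_moves(series=[[[0,-0.025,0],[0,0,0]],[[0,-0.025,0],[0,0,0]],[[0,-0.025,0],[0,0,0]],[[0,-0.025,0],[0,0,0]],[[0,-0.025,0],[0,0,0]],[[0,-0.025,0],[0,0,0]],[[0,-0.025,0],[0,0,0]],[[0,-0.025,0],[0,0,0]],[[0,-0.025,0],[0,0,0]],[[0,-0.025,0],[0,0,0]]])

```text
t: 16.25
position: [0.493, 0.1232, 0.1797]
tcp_rot: [[0.866, -0.123, 0.485], [-0.107, -0.992, -0.06], [0.489, -0.0, -0.873]]
contact_force: [-0.0, 0.5, -0.2]
grip_width: 0.0494
finger_force: 20.0
```

Call:
apply_moves(series=[[[0,-0.025,0],[0,0,0]],[[0,-0.025,0],[0,0,0]],[[0,-0.025,0],[0,0,0]],[[0,-0.025,0],[0,0,0]],[[0.0126,0,0.0073],[0,0,0]],[[0.0126,0,0.0073],[0,0,0]],[[0.0126,0,0.0073],[0,0,0]],[[0.0126,0,0.0073],[0,0,0]],[[0.0126,0,0.0073],[0,0,0]],[[0,0,0],[0,0,0]]])

```text
t: 17.25
position: [0.5824, 0.2098, 0.1849]
tcp_rot: [[0.873, -0.117, 0.473], [-0.105, -0.993, -0.052], [0.476, -0.004, -0.88]]
contact_force: [0.1, -0.3, -0.4]
grip_width: 0.0494
finger_force: 20.0
```

```bash
python3 - <<'E'
from h import *
st=env.get_state();print(cs(st['position']),st['grip_width'],st['contact_force'])
g=w([-37,188,51.5])+.002*RT[:,2]; plan(g,1,RT);print(cs(g))
shot('wrist','w3')
E
```

```text
[-40.1678441  114.25673787 184.91658548] 0.04942107178917416 [ 0.0759859  -0.26844585 -0.37593524]
t 17.25 rows 1
[[-0.0603, -0.0731, 0.1214], [-0.0076, 0.028, 0.0047]]
[-36.    188.     49.768]
```

View pics/w3.png

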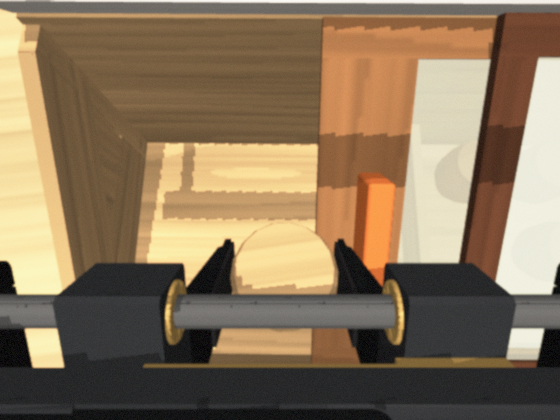

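View: foot top (283,260) held between fingers, orange pull at (376,220), bay at left. The speed cap cut the y move short (y=114); correct slowly.

Call:
apply_moves(series=[[[0,-0.0075,0],[-0.0008,0.0028,0.0005]],[[0,-0.0075,0],[-0.0008,0.0028,0.0005]],[[0,-0.0075,0],[-0.0008,0.0028,0.0005]],[[0,-0.0075,0],[-0.0008,0.0028,0.0005]],[[0,-0.0075,0],[-0.0008,0.0028,0.0005]],[[0,-0.0075,0],[-0.0008,0.0028,0.0005]],[[0,-0.0075,0],[-0.0008,0.0028,0.0005]],[[0,-0.0075,0],[-0.0008,0.0028,0.0005]],[[0,-0.0075,0],[-0.0008,0.0028,0.0005]],[[0,-0.0055,0],[-0.0008,0.0028,0.0005]]])

```text
t: 18.3
position: [0.5904, 0.2832, 0.1856]
tcp_rot: [[0.859, -0.124, 0.496], [-0.108, -0.992, -0.062], [0.5, 0.0, -0.866]]
contact_force: [0.4, 0.7, -1.4]
grip_width: 0.0494
finger_force: 20.0
```

```bash
python3 - <<'E'
from h import *
st=env.get_state();print(cs(st['position']),st['q'])
g=w([-37,188,51.5])+.002*RT[:,2]; plan(g,1,RT);print(cs(g))
E
```

```text
[-41.43281382 188.06665237 185.62953359] [ 0.45289056  0.48577141  1.82618721 -0.6545224   0.46537454  2.68563648]
t 18.3 rows 1
[[-0.0632, 0.0, 0.1204], [-0.0002, -0.0001, 0.0008]]
[-36.    188.     49.768]
```

```bash
cat >> h.py <<'E'
from scipy.optimize import least_squares
QS=np.array([-1.243,.491,1.559,0,1.092,-.106]); PS=np.array([.263,-.567,.232])
def ori(q,c): return Rn.from_euler('ZYZYZ',[q[0],q[1]+q[2],q[3],q[4],q[5]+c]).as_matrix()
def fk(q,k):
    h,l1,l2,l3,a,c=k; R=ori(q,c); s=q[1]+q[2]; r=a+l1*np.sin(q[1])+l2*np.sin(s)
    return np.array([r*np.cos(q[0]),r*np.sin(q[0]),h+l1*np.cos(q[1])+l2*np.cos(s)])+l3*R[:,2],R
def ik(p,R,k,q0): 
    def f(q): P,r=fk(q,k); return np.r_[(P-p)*5,Rn.from_matrix(r.T@R).as_rotvec()]
    return least_squares(f,q0)
E
python3 - <<'E'
from h import *
st=env.get_state();q=np.array(st['q']);R=np.array(st['tcp_rot']);p=np.array(st['position'])
for c in(0,np.pi/2,np.pi,-np.pi/2): print(c,Rn.from_matrix(ori(q,c).T@R).as_rotvec().round(3))
E
```

```text
Traceback (most recent call last):
  File "h.py", line 34, in ori
    def ori(q,c): return Rn.from_euler('ZYZYZ',[q[0],q[1]+q[2],q[3],q[4],q[5]+c]).as_matrix()
                         ~~~~~~~~~~~~~^^^^^^^^^^^^^^^^^^^^^^^^^^^^^^^^^^^^^^^^^^^
  File "scipy/spatial/transform/_rotation.pyx", line 1413, in scipy.spatial.transform._rotation.Rotation.from_euler
ValueError: Expected axis specification to be a non-empty string of upto 3 characters, got ZYZYZ
```

```bash
sed -i "s/^def ori.*/def ori(q,c): return (Rn.from_euler('ZYZ',[q[0],q[1]+q[2],q[3]])*Rn.from_euler('YZ',[q[4],q[5]+c])).as_matrix()/" h.py
python3 - <<'E'
from h import *
st=env.get_state();q=np.array(st['q']);R=np.array(st['tcp_rot']);p=np.array(st['position'])
for c in(0,np.pi/2,np.pi,-np.pi/2): print(round(c,2),Rn.from_matrix(ori(q,c).T@R).as_rotvec().round(3))
RS=np.array([[0.907,0.42,0],[0.42,-0.907,0],[0,0,-1]])
for c in(0,np.pi/2,np.pi,-np.pi/2): print(round(c,2),Rn.from_matrix(ori(QS,c).T@RS).as_rotvec().round(3))
E
```

```text
0 [0.    0.    1.571]
1.57 [ 0.  0. -0.]
3.14 [ 0.    -0.    -1.571]
-1.57 [-0.     0.     3.142]
0 [-0.    -0.     1.571]
1.57 [-0. -0.  0.]
3.14 [-0.     0.    -1.571]
-1.57 [-0.000e+00  1.000e-03 -3.141e+00]
```

```bash
python3 - <<'E'
from h import *
st=env.get_state();q=np.array(st['q']);R=np.array(st['tcp_rot']);p=np.array(st['position'])
def f(k):
    k=np.r_[k,np.pi/2]; return np.r_[fk(q,k)[0]-p,fk(QS,k)[0]-PS,(k[4])*.01,(k[:4]-[.36,.45,.45,.3])*.003]
r=least_squares(f,[.36,.45,.45,.3,0]);k=np.r_[r.x,np.pi/2];print(k.round(4),r.fun.round(4))
np.save('k.npy',k)
for yaw in(0,.1,.2,.3):
  Rz=Rn.from_rotvec([0,0,yaw]).as_matrix()@RT
  for z in(185,130,90,52):
    g=w([-37,188,z])+.002*Rz[:,2]; s=ik(g,Rz,k,q);print(yaw,z,s.x.round(3),s.cost.round(6))
# closing: door half turn
RH=RT@np.diag([-1,-1,1])
for y in(65,205,225):
  for Q in(RT,RH):
    q0=q.copy(); 
    if Q is RH:q0[5]-=np.pi
    s=ik(w([-15,y,156]),Q,k,q0);print(y,s.x.round(3),s.cost.round(6))
E
```

```text
[ 1.5047 -1.2876  0.1685  0.0675  1.0912  1.5708] [-0.0045 -0.0186  0.0081 -0.059  -0.0328 -0.0081  0.0109  0.0034 -0.0052
 -0.0008 -0.0007]
0 185 [ 0.471  0.47   1.851 -0.675  0.467  2.723] 0.0
0 130 [ 0.471  0.432  2.219 -1.419  0.288  3.516] 0.0
0 90 [ 0.471  0.389  2.588 -2.327  0.397  4.471] 0.0
0 52 [ 0.471  0.318  3.142 -2.741  0.789  4.959] 0.002181
0.1 185 [ 0.467  0.471  1.855 -0.624  0.417  2.588] 0.0
0.1 130 [ 0.467  0.433  2.224 -1.512  0.239  3.516] 0.0
0.1 90 [ 0.467  0.389  2.595 -2.472  0.391  4.516] 0.0
0.1 52 [ 0.467  0.319  3.142 -2.812  0.801  4.917] 0.002352
0.2 185 [ 0.462  0.472  1.858 -0.548  0.371  2.428] 0.0
0.2 130 [ 0.462  0.434  2.227 -1.624  0.19   3.536] 0.0
0.2 90 [ 0.462  0.389  2.6   -2.617  0.387  4.56 ] 0.0
0.2 52 [ 0.462  0.32   3.142 -2.882  0.811  4.874] 0.002497
0.3 185 [ 0.457  0.473  1.861 -0.442  0.332  2.238] 0.0
0.3 130 [ 0.457  0.434  2.23  -1.774  0.143  3.594] 0.0
0.3 90 [ 0.457  0.389  2.605  0.382 -0.384  1.461] 0.0
0.3 52 [ 0.457  0.321  3.142 -2.952  0.818  4.831] 0.002613
65 [ 0.278  0.474  2.126 -1.311  0.205  3.231] 0.0
65 [ 0.278  0.474  2.126 -1.311  0.205  0.089] 0.0
205 [ 0.475  0.439  1.963 -0.79   0.409  2.853] 0.0
205 [ 0.475  0.439  1.963 -0.79   0.409 -0.288] 0.0
225 [ 0.5    0.432  1.938 -0.752  0.443  2.831] 0.0
225 [ 0.5    0.432  1.938 -0.752  0.443 -0.311] 0.0
```

```bash
python3 - <<'E'
s=open('h.py').read(); i=s.index('def fk'); j=s.index('def ik')
s=s[:i]+'''def fk(q,k):
    h,l1,l2,l3,a,b,e,c=k; R=ori(q,c); s=q[1]+q[2]; r=a+l1*np.sin(q[1])+l2*np.sin(s)+e*np.cos(s)
    z=h+l1*np.cos(q[1])+l2*np.cos(s)-e*np.sin(s)
    return np.array([r*np.cos(q[0])-b*np.sin(q[0]),r*np.sin(q[0])+b*np.cos(q[0]),z])+l3*R[:,2],R
'''+s[j:]
s+='''
def fit(D):
    pr=np.array([.36,.43,.43,.3,0,.066,0])
    def f(k):
        kk=np.r_[k,np.pi/2]; return np.r_[np.concatenate([fk(q,kk)[0]-p for q,p in D]),(k-pr)*.01]
    r=least_squares(f,pr); print(r.x.round(4),'res',abs(r.fun[:-7]).max().round(4)); return np.r_[r.x,np.pi/2]
'''
open('h.py','w').write(s)
E
python3 - <<'E'
from h import *
st=env.get_state();q=np.array(st['q']);p=np.array(st['position'])
import json; D=[(QS,PS),(q,p)]; json.dump([[list(map(float,a)),list(map(float,b))] for a,b in D],open('D.json','w'))
k=fit(D)
for yaw in(0,.15,.3,.45):
  Rz=Rn.from_rotvec([0,0,yaw]).as_matrix()@RT
  for z in(185,130,90,52):
    g=w([-37,188,z])+.002*Rz[:,2]; s=ik(g,Rz,k,q);print(yaw,z,s.x.round(3),s.cost.round(6))
for y in(65,205,225):
    s=ik(w([-15,y,156]),RT,k,q);print(y,s.x.round(3),s.cost.round(6))
E
```

```text
[0.335  0.4403 0.4162 0.2572 0.0665 0.0665 0.0475] res 0.0
0 185 [ 0.448  0.497  1.815 -0.652  0.463  2.68 ] 0.0
0 130 [ 0.448  0.603  1.829 -0.835  0.374  2.879] 0.0
0 90 [ 0.448  0.686  1.828 -1.015  0.325  3.071] 0.0
0 52 [ 0.448  0.768  1.819 -1.22   0.293  3.286] 0.0
0.15 185 [ 0.417  0.479  1.846 -0.546  0.377  2.429] 0.0
0.15 130 [ 0.417  0.588  1.86  -0.766  0.279  2.661] 0.0
0.15 90 [ 0.417  0.673  1.859 -1.02   0.226  2.923] 0.0
0.15 52 [ 0.417  0.757  1.849 -1.341  0.197  3.251] 0.0
0.3 185 [ 0.382  0.467  1.868 -0.345  0.31   2.081] 0.0
0.3 130 [ 0.382  0.577  1.882 -0.555  0.197  2.298] 0.0
0.3 90 [ 0.382  0.663  1.881 -0.897  0.132  2.644] 0.0
0.3 52 [ 0.382  0.749  1.871 -1.5    0.104  3.251] 0.0
0.45 185 [ 0.347  0.46   1.88  -0.04   0.278  1.629] 0.0
0.45 130 [ 0.347  0.571  1.895 -0.073  0.153  1.662] 0.0
0.45 90 [ 0.347  0.658  1.894 -0.166  0.067  1.755] 0.0
0.45 52 [ 0.347  0.744  1.884 -2.308  0.015  3.898] 0.0
65 [ 0.22   0.473  1.965 -0.699  0.266  2.554] 0.0
205 [ 0.453  0.589  1.747 -0.684  0.447  2.719] 0.0
225 [ 0.481  0.609  1.709 -0.674  0.474  2.73 ] 0.0
```

The last joint is at 2.686 (limit 2.69): lowering this way is impossible. I'll set the foot down left of the case, regrasp with the half turn, and pick the tilt by a quick IK search.

```bash
cat >> h.py <<'E'
def RA(al,yaw,half):
    a=np.radians(al);R=np.c_[np.cos(a)*X+np.sin(a)*Z,-Y,np.sin(a)*X-np.cos(a)*Z]
    R=Rn.from_rotvec([0,0,yaw]).as_matrix()@R
    return R@np.diag([-1,-1,1]) if half else R
E
python3 - <<'E'
from h import *
import json
k=fit([(np.array(a),np.array(b)) for a,b in json.load(open('D.json'))]);q=np.array(env.get_state()['q'])
qh=q.copy();qh[5]-=np.pi
print('place')
for al in(20,25,30):
  for yaw in(0,-.1):
    for x in(-40,-20):
      q0=qh
      for z in(185,120,80,52):
        R=RA(al,yaw,1);g=w([x,188,z])+.002*R[:,2];s=ik(g,R,k,q0);q0=s.x
      print(al,yaw,x,s.x.round(2),s.cost.round(6))
print('putdown')
for sp in((.45,.42),(.48,.43)):
  for half,al in((0,30),(1,30),(1,20)):
   for yaw in(0,.3,.6):
    q0=q if not half else qh
    for z in(.18,.1,.042):
        R=RA(al,yaw,half);s=ik(np.array([*sp,z]),R,k,q0);q0=s.x
    print(sp,half,al,yaw,s.x.round(2),s.cost.round(6))
P=cloud(load('top0'));print('sand',P[247,178])
P=cloud(load('top0'));print('stick',P[180,72],P[260,97],P[250,85])
E
```

```text
[0.335  0.4403 0.4162 0.2572 0.0665 0.0665 0.0475] res 0.0
place
20 0 -40 [ 0.41  0.76  1.74 -0.49  0.38 -0.6 ] 0.0
20 0 -20 [ 0.4   0.78  1.69 -0.45  0.4  -0.65] 0.0
20 -0.1 -40 [ 0.43  0.77  1.72 -0.53  0.42 -0.46] 0.0
20 -0.1 -20 [ 0.41  0.79  1.68 -0.5   0.44 -0.51] 0.0
25 0 -40 [ 0.43  0.76  1.79 -0.81  0.31 -0.27] 0.0
25 0 -20 [ 0.41  0.78  1.74 -0.74  0.33 -0.36] 0.0
25 -0.1 -40 [ 0.45  0.77  1.76 -0.82  0.37 -0.16] 0.0
25 -0.1 -20 [ 0.43  0.79  1.72 -0.76  0.38 -0.24] 0.0
30 0 -40 [ 0.45  0.77  1.83 -1.23  0.29  0.16] 0.0
30 0 -20 [ 0.43  0.78  1.78 -1.15  0.29  0.06] 0.0
30 -0.1 -40 [ 0.47  0.77  1.8  -1.16  0.36  0.19] 0.0
30 -0.1 -20 [ 0.45  0.79  1.76 -1.09  0.36  0.1 ] 0.0
putdown
(0.45, 0.42) 0 30 0 [ 0.81  0.77  1.85 -1.17  0.45  3.57] 0.0
(0.45, 0.42) 0 30 0.3 [ 0.76  0.75  1.93 -1.53  0.28  3.61] 0.0
(0.45, 0.42) 0 30 0.6 [ 0.69  0.73  1.99 -2.26  0.14  4.02] 0.0
(0.45, 0.42) 1 30 0 [ 0.81  0.77  1.85 -1.17  0.45  0.43] 0.0
(0.45, 0.42) 1 30 0.3 [ 0.76  0.75  1.93 -1.53  0.28  0.47] 0.0
(0.45, 0.42) 1 30 0.6 [ 0.69  0.73  1.99 -2.26  0.14  0.88] 0.0
(0.45, 0.42) 1 20
[... 193 characters left out ...]
[ 0.78  0.8   1.78 -1.09  0.46  3.46] 0.0
(0.48, 0.43) 0 30 0.3 [ 0.73  0.77  1.86 -1.37  0.27  3.43] 0.0
(0.48, 0.43) 0 30 0.6 [ 0.67  0.75  1.91 -1.95  0.1   3.69] 0.0
(0.48, 0.43) 1 30 0 [ 0.78  0.8   1.78 -1.09  0.46  0.32] 0.0
(0.48, 0.43) 1 30 0.3 [ 0.73  0.77  1.86 -1.37  0.27  0.29] 0.0
(0.48, 0.43) 1 30 0.6 [ 0.67  0.75  1.91 -1.95  0.1   0.55] 0.0
(0.48, 0.43) 1 20 0 [ 0.73  0.78  1.72 -0.6   0.48 -0.2 ] 0.0
(0.48, 0.43) 1 20 0.3 [ 0.7   0.76  1.78 -0.53  0.34 -0.57] 0.0
(0.48, 0.43) 1 20 0.6 [ 0.65  0.75  1.81 -0.25  0.25 -1.16] 0.0
sand [0.3601968  0.29079282 0.03869616]
stick [0.58378909 0.6533786  0.03136862] [0.31735414 0.54152035 0.05856723] [0.3486397  0.57863859 0.06554231]
```

Call:
apply_moves(series=[[[-0.007,0,-0.0045],[0.0125,0,-0.0216]],[[-0.007,0,-0.0045],[0.0125,0,-0.0216]],[[-0.007,0,-0.0045],[0.0125,0,-0.0216]],[[-0.007,0,-0.0045],[0.0125,0,-0.0216]],[[-0.007,0,-0.0045],[0.0125,0,-0.0216]],[[-0.007,0,-0.0045],[0.0125,0,-0.0216]],[[-0.007,0,-0.0045],[0.0125,0,-0.0216]],[[-0.007,0,-0.0045],[0.0125,0,-0.0216]],[[-0.007,0,-0.0045],[0.0125,0,-0.0216]],[[-0.007,0,-0.0045],[0.0125,0,-0.0216]]])

```text
t: 19.3
position: [0.5068, 0.2835, 0.1897]
tcp_rot: [[0.859, 0.126, 0.496], [0.109, -0.992, 0.063], [0.5, -0.0, -0.866]]
contact_force: [0.5, 0.6, -0.4]
grip_width: 0.0493
finger_force: 20.0
```

```bash
python3 - <<'E'
from h import *
import json
st=env.get_state();print(st['position'],cs(st['position']),st['q'],st['grip_width'])
D=json.load(open('D.json'));D.append([list(map(float,st['q'])),list(map(float,st['position']))]);json.dump(D,open('D.json','w'))
k=fit([(np.array(a),np.array(b)) for a,b in D]);q=np.array(st['q'])
plan(np.array([.46,-.28,.19]),20,RG)
for half,al,yaw in((0,30,.25),(1,20,.25),(1,20,.1),(1,20,.4)):
    q0=np.array([-.5,.6,1.8,.5,.6,1.5-np.pi*half])
    for z in(.18,.1,.042):
        R=RA(al,yaw,half);s=ik(np.array([.46,-.28,z]),R,k,q0);q0=s.x;print(half,al,yaw,z,s.x.round(2),s.cost.round(6))
E
```

```text
[0.50676923 0.28345982 0.18970425] [-124.47489082  177.87817446  189.70424874] [ 0.47037788  0.37452934  2.02633699 -0.61760236  0.29496091  2.46836654] 0.04926071844423486
[0.2161 0.5772 0.417  0.2583 0.0017 0.0666 0.048 ] res 0.0003
t 19.3 rows 20
[[-0.0051, 0.0277, -0.003], [-0.0001, 0.0, 0.0001]]
0 30 0.25 0.18 [-0.88  0.37  2.08  0.88  0.58 -0.16] 0.0
0 30 0.25 0.1 [-0.88  0.52  2.14  1.21  0.47 -0.53] 0.0
0 30 0.25 0.042 [-0.88  0.65  2.16  1.51  0.44 -0.87] 0.0
1 20 0.25 0.18 [-0.8   0.37  2.    0.49  0.62 -2.88] 0.0
1 20 0.25 0.1 [-0.8   0.51  2.06  0.69  0.45 -3.11] 0.0
1 20 0.25 0.042 [-0.8   0.62  2.09  0.94  0.35 -3.38] 0.0
1 20 0.1 0.18 [-0.79  0.36  2.02  0.46  0.56 -2.7 ] 0.0
1 20 0.1 0.1 [-0.79  0.5   2.08  0.69  0.38 -2.95] 0.0
1 20 0.1 0.042 [-0.79  0.62  2.11  1.01  0.28 -3.29] 0.0
1 20 0.4 0.18 [-0.82  0.38  1.97  0.5   0.68 -3.04] 0.0
1 20 0.4 0.1 [-0.82  0.52  2.04  0.67  0.51 -3.24] 0.0
1 20 0.4 0.042 [-0.82  0.63  2.07  0.86  0.41 -3.46] 0.0
```

```bash
python3 - <<'E'
from h import *
import json
D=json.load(open('D.json'));k=fit([(np.array(a),np.array(b)) for a,b in D]);q=np.array(env.get_state()['q'])
for sp in((.41,.05),(.42,0.0),(.42,-.05),(.42,-.1)):
  for half,al in((0,30),(1,20)):
   for yaw in(0,.25,.5):
    q0=q-np.array([0,0,0,0,0,np.pi*half])
    for y in np.linspace(.28,sp[1],8):
        R=RA(al,yaw,half);s=ik(np.array([sp[0],y,.18]),R,k,q0);q0=s.x
    a=s.x
    for z in(.14,.1,.07,.042):
        s=ik(np.array([*sp,z]),R,k,q0);q0=s.x
    print(sp,half,al,yaw,a.round(2),s.x.round(2),s.cost.round(6))
E
```

```text
[0.2161 0.5772 0.417  0.2583 0.0017 0.0666 0.048 ] res 0.0003
(0.41, 0.05) 0 30 0 [-0.    0.18  2.41 -1.11  0.07  2.79] [-0.    0.64  2.54 -3.02  0.56  4.72] 0.0
(0.41, 0.05) 0 30 0.25 [-0.12  0.17  2.42  1.28  0.13  0.08] [-0.12  0.64  2.56  2.92  0.57 -1.59] 0.0
(0.41, 0.05) 0 30 0.5 [-0.22  0.18  2.41  1.22  0.3  -0.17] [-0.22  0.63  2.54  2.58  0.55 -1.61] 0.0
(0.41, 0.05) 1 20 0 [-0.02  0.18  2.31 -0.12  0.31 -1.35] [-0.02  0.56  2.44 -2.96  0.21  1.5 ] 0.0
(0.41, 0.05) 1 20 0.25 [-0.09  0.18  2.31  0.23  0.31 -1.99] [-0.09  0.56  2.44  2.81  0.22 -4.58] 0.0
(0.41, 0.05) 1 20 0.5 [-0.15  0.18  2.31  0.47  0.38 -2.51] [-0.15  0.56  2.44  2.32  0.24 -4.4 ] 0.0
(0.42, 0.0) 0 30 0 [-0.17  0.18  2.41 -2.46 -0.04  3.99] [-0.17  0.63  2.53 -3.19  0.55  4.71] 0.0
(0.42, 0.0) 0 30 0.25 [-0.28  0.18  2.41  1.26  0.21 -0.04] [-0.28  0.63  2.53  2.75  0.55 -1.59] 0.0
(0.42, 0.0) 0 30 0.5 [-0.38  0.2   2.38  1.15  0.38 -0.23] [-0.38  0.63  2.51  2.38  0.52 -1.56] 0.0
(0.42, 0.0) 1 20 0 [-0.17  0.19  2.3   0.05  0.31 -1.66] [-0.17  0.56  2.43 -0.08 -0.2  -1.54] 0.0
(0.42, 0.0) 1 20 0.25 [-0.2
[... 701 characters left out ...]
) 1 20 0.5 [-0.43  0.21  2.27  0.56  0.48 -2.85] [-0.43  0.57  2.39  1.8   0.26 -4.16] 0.0
(0.42, -0.1) 0 30 0 [-0.5   0.2   2.38  1.22  0.2   0.03] [-0.5   0.63  2.51  2.76  0.52 -1.56] 0.0
(0.42, -0.1) 0 30 0.25 [-0.59  0.21  2.36  1.14  0.37 -0.19] [-0.59  0.63  2.48  2.38  0.5  -1.52] 0.0
(0.42, -0.1) 0 30 0.5 [-0.66  0.24  2.32  1.02  0.53 -0.34] [-0.66  0.62  2.43  1.96  0.48 -1.4 ] 0.0
(0.42, -0.1) 1 20 0 [-0.46  0.21  2.27  0.33  0.35 -2.2 ] [-0.46  0.57  2.4   2.51  0.19 -4.4 ] 0.0
(0.42, -0.1) 1 20 0.25 [-0.51  0.21  2.26  0.51  0.43 -2.65] [-0.51  0.57  2.38  1.99  0.22 -4.18] 0.0
(0.42, -0.1) 1 20 0.5 [-0.56  0.23  2.24  0.57  0.53 -2.98] [-0.56  0.57  2.35  1.55  0.28 -4.02] 0.0
```

```bash
python3 - <<'E'
from h import *
import json
D=json.load(open('D.json'));k=fit([(np.array(a),np.array(b)) for a,b in D]);q=np.array(env.get_state()['q'])
P=cloud(load('w2'));print('brush tip',[P[v,u].round(3).tolist() for u,v in((298,132),(315,136),(331,132),(315,110))],'rail end',P[198,148].round(3),'wall',P[60,185].round(3),P[190,170].round(3))
for x in(.47,.485):
  for half,al,yaw in((0,30,.25),(1,20,-.7),(1,20,-.9),(1,20,-1.1)):
    q0=np.array([-.6,.5,1.9,.5,.6,0.]) if not half else np.array([-.6,.5,1.9,-.3,.6,-.5])
    for z in(.18,.1,.042):
        R=RA(al,yaw,half);s=ik(np.array([x,-.285,z]),R,k,q0);q0=s.x
        if z!=.1: print(x,half,al,yaw,z,s.x.round(2),s.cost.round(6))
E
```

```text
[0.2161 0.5772 0.417  0.2583 0.0017 0.0666 0.048 ] res 0.0003
brush tip [[0.536, -0.293, 0.015], [0.532, -0.311, 0.01], [0.531, -0.326, 0.017], [0.557, -0.314, 0.018]] rail end [ 0.467 -0.157  0.068] wall [ 0.645 -0.18   0.004] [ 0.49  -0.161  0.016]
0.47 0 30 0.25 0.18 [-0.87  0.38  2.05  0.87  0.58 -0.13] 0.0
0.47 0 30 0.25 0.042 [-0.87  0.65  2.14  1.48  0.43 -0.82] 0.0
0.47 1 20 -0.7 0.18 [-0.64  0.36  2.01 -0.16  0.43 -1.25] 0.0
0.47 1 20 -0.7 0.042 [-0.64  0.62  2.11 -0.74  0.1  -0.65] 0.0
0.47 1 20 -0.9 0.18 [-0.6   0.37  2.   -0.31  0.48 -0.89] 0.0
0.47 1 20 -0.9 0.042 [-0.6   0.63  2.09 -0.93  0.18 -0.25] 0.0
0.47 1 20 -1.1 0.18 [-0.57  0.38  1.97 -0.42  0.54 -0.58] 0.0
0.47 1 20 -1.1 0.042 [-0.57  0.63  2.06 -0.91  0.27 -0.05] 0.0
0.485 0 30 0.25 0.18 [-0.84  0.39  2.03  0.86  0.58 -0.1 ] 0.0
0.485 0 30 0.25 0.042 [-0.84  0.66  2.11  1.45  0.43 -0.77] 0.0
0.485 1 20 -0.7 0.18 [-0.62  0.38  1.98 -0.17  0.44 -1.23] 0.0
0.485 1 20 -0.7 0.042 [-0.62  0.63  2.08 -0.64  0.12 -0.73] 0.0
0.485 1 20 -0.9 0.18 [-0.58  0.39  1.96 -0.32  0.49 -0.87] 0.0
0.485 1 20 -0.9 0.042 [-0.58  0.63  2.06 -0.84  0.2  -0.32] 0.0
0.485 1 20 -1.1 0.18 [-0.55  0.4   1.94 -0.41  0.56 -0.57] 0.0
0.485 1 20 -1.1 0.042 [-0.55  0.64  2.03 -0.85  0.29 -0.1 ] 0.0
```

```bash
python3 - <<'E'
from h import *
plan(np.array([.475,-.285,.18]),20,RG)
E
```

```text
t 19.3 rows 20
[[-0.0047, 0.028, -0.0022], [-0.0001, 0.0, 0.0001]]
```

Call:
apply_moves(series=[[[-0.0047,0.028,-0.0025],[0,0,0]],[[-0.0047,0.028,-0.0025],[0,0,0]],[[-0.0047,0.028,-0.0025],[0,0,0]],[[-0.0047,0.028,-0.0025],[0,0,0]],[[-0.0047,0.028,-0.0025],[0,0,0]],[[-0.0047,0.028,-0.0025],[0,0,0]],[[-0.0047,0.028,-0.0025],[0,0,0]],[[-0.0047,0.028,-0.0025],[0,0,0]],[[-0.0047,0.028,-0.0025],[0,0,0]],[[-0.0047,0.028,-0.0025],[0,0,0]]])

```text
t: 20.3
position: [0.4915, 0.0396, 0.1874]
tcp_rot: [[0.862, 0.126, 0.491], [0.109, -0.992, 0.063], [0.495, -0.0, -0.869]]
contact_force: [0.1, 0.5, -0.8]
grip_width: 0.0493
finger_force: 20.0
```

```bash
python3 - <<'E'
from h import *
st=env.get_state();print(st['position'],st['q']);plan(np.array([.475,-.285,.18]),10,RG)
E
```

```text
[0.49154903 0.03962352 0.18738859] [-0.11608521  0.2584089   2.24221115  0.72583276  0.18062492  0.64153706]
t 20.3 rows 10
[[-0.0053, 0.032, -0.0022], [-0.0001, 0.0006, 0.0002]]
```

Call:
apply_moves(series=[[[-0.0053,0.032,-0.0022],[0,0.0006,0]],[[-0.0053,0.032,-0.0022],[0,0.0006,0]],[[-0.0053,0.032,-0.0022],[0,0.0006,0]],[[-0.0053,0.032,-0.0022],[0,0.0006,0]],[[-0.0053,0.032,-0.0022],[0,0.0006,0]],[[-0.0053,0.032,-0.0022],[0,0.0006,0]],[[-0.0053,0.032,-0.0022],[0,0.0006,0]],[[-0.0053,0.032,-0.0022],[0,0.0006,0]],[[-0.0053,0.032,-0.0022],[0,0.0006,0]],[[-0.0053,0.032,-0.0022],[0,0.0006,0]]])

```text
t: 21.3
position: [0.4748, -0.2857, 0.1796]
tcp_rot: [[0.859, 0.125, 0.496], [0.108, -0.992, 0.063], [0.5, -0.0, -0.866]]
contact_force: [0.5, 0.9, -0.5]
grip_width: 0.0494
finger_force: 20.0
```

```bash
python3 - <<'E'
from h import *
st=env.get_state();print(st['position'],st['q']);plan(np.array([.475,-.285,.0397]),10,RG)
E
```

```text
[ 0.47481783 -0.2856964   0.17959655] [-0.85692563  0.38633294  2.04560498  0.86491827  0.57767476 -0.12046763]
t 21.3 rows 10
[[-0.007, -0.0001, 0.0121], [-0.0001, 0.0001, 0.0001]]
```

Call:
apply_moves(series=[[[-0.008,0,0.0139],[0,0,0]],[[-0.008,0,0.0139],[0,0,0]],[[-0.008,0,0.0139],[0,0,0]],[[-0.008,0,0.0139],[0,0,0]],[[-0.008,0,0.0139],[0,0,0]],[[-0.008,0,0.0139],[0,0,0]],[[-0.008,0,0.0139],[0,0,0]],[[-0.008,0,0.0139],[0,0,0]],[[-0.0037,0,0.0064],[0,0,0]],[[-0.0023,0,0.0039],[0,0,0]]])

```text
t: 22.3
position: [0.4751, -0.284, 0.0389]
tcp_rot: [[0.86, 0.125, 0.495], [0.108, -0.992, 0.064], [0.499, -0.001, -0.867]]
contact_force: [-10.2, 3.1, 28.9]
grip_width: 0.0492
finger_force: 20.0
```

Call:
apply_moves(series=[[[0,0,0],[0,0,0]],[[0,0,0],[0,0,0]],[[0,0,0],[0,0,0]],[[0,0,-0.012],[0,0,0]],[[0,0,-0.018],[0,0,0]],[[0,0,-0.02],[0,0,0]],[[0,0,-0.02],[0,0,0]],[[0,0,-0.02],[0,0,0]],[[0,0,-0.02],[0,0,0]],[[0,0,-0.02],[0,0,0]]], grip=0.072)

```text
t: 23.3
position: [0.4105, -0.2924, 0.153]
tcp_rot: [[0.86, 0.125, 0.495], [0.108, -0.992, 0.063], [0.499, -0.0, -0.866]]
contact_force: [0.4, 0.4, 0.3]
grip_width: 0.072
finger_force: 0.0
```

```bash
python3 - <<'E'
from h import *
import json
st=env.get_state();print(st['position'],st['q']);s=shot('wrist');P=cloud(s)
q=P.reshape(-1,3);m=(np.hypot(q[:,0]-.475,q[:,1]+.285)<.045)&(q[:,2]>.048)&(q[:,2]<.066);t=q[m]
f=(np.percentile(t,2,axis=0)+np.percentile(t,98,axis=0))/2;print(len(t),t.mean(0),f,np.ptp(t,axis=0),'z spread',np.percentile(t[:,2],[10,50,90]))
D=json.load(open('D.json'));D.append([list(map(float,st['q'])),list(map(float,st['position']))]);json.dump(D,open('D.json','w'))
k=fit([(np.array(a),np.array(b)) for a,b in D])
R=RA(20,-1.0,1);c=np.array([t[:,0].mean(),t[:,1].mean(),.042])+.002*R[:,2];a=c-.11*R[:,2]
print('grasp',c,'appr',a)
for p in(a,c): print(ik(p,R,k,np.array([-.6,.5,1.9,-.3,.6,-.5])).x.round(3))
R0=np.array(st['tcp_rot']);print(Rn.from_matrix(R0.T@R).as_rotvec(),np.linalg.norm(Rn.from_matrix(R0.T@R).as_rotvec()))
E
```

```text
[ 0.41049022 -0.29241568  0.15298317] [-0.98401121  0.38849094  2.16565676  0.98731188  0.56576256 -0.38599791]
2330 [ 0.4741175  -0.28411654  0.05599748] [ 0.47446217 -0.28408444  0.05471063] [0.04163203 0.04134695 0.01021047] z spread [0.05513652 0.05615663 0.05700702]
[0.2054 0.5794 0.4124 0.2549 0.003  0.066  0.0444] res 0.0004
grasp [ 0.47441213 -0.28473388  0.04012061] appr [ 0.45820729 -0.25078047  0.1434868 ]
[-0.534  0.409  2.077 -0.502  0.408 -0.542]
[-0.578  0.633  2.076 -0.943  0.222 -0.12 ]
[ 0.16772503 -0.59045924 -1.92763296] 2.0230033665535307
```

```bash
python3 - <<'E'
from h import *
import json
D=json.load(open('D.json'));k=fit([(np.array(a),np.array(b)) for a,b in D])
st=env.get_state();R0=np.array(st['tcp_rot']);p0=np.array(st['position']);q=np.array(st['q'])
R=RA(20,-1.0,1);c=np.array([.4742,-.2841,.042])+.002*R[:,2];a=c-.14*R[:,2]
rv=Rn.from_matrix(R0.T@R).as_rotvec()
for i in range(0,21,2):
    f=i/20;s=ik(p0+f*(a-p0),R0@Rn.from_rotvec(rv*f).as_matrix(),k,q);q=s.x;print(q.round(2))
plan(a,20,R)
E
```

```text
[0.2054 0.5794 0.4124 0.2549 0.003  0.066  0.0444] res 0.0004
[-0.99  0.38  2.16  0.98  0.57 -0.38]
[-0.94  0.38  2.13  0.83  0.57 -0.4 ]
[-0.9   0.37  2.11  0.69  0.56 -0.42]
[-0.85  0.37  2.09  0.55  0.56 -0.44]
[-0.81  0.36  2.07  0.41  0.55 -0.46]
[-0.76  0.36  2.05  0.27  0.55 -0.49]
[-0.71  0.36  2.05  0.14  0.54 -0.51]
[-0.66  0.35  2.04 -0.    0.53 -0.54]
[-0.61  0.35  2.05 -0.14  0.51 -0.56]
[-0.56  0.35  2.05 -0.29  0.49 -0.58]
[-0.52  0.35  2.07 -0.44  0.47 -0.6 ]
t 23.35 rows 20
[[0.0026, -0.0023, 0.0005], [0.0085, -0.0295, -0.0964]]
[[0.0028, -0.002, 0.0005], [0.0085, -0.0295, -0.0964]]
[[0.003, -0.0017, 0.0004], [0.0085, -0.0295, -0.0964]]
[[0.0032, -0.0014, 0.0003], [0.0085, -0.0295, -0.0964]]
[[0.0033, -0.0011, 0.0002], [0.0085, -0.0295, -0.0964]]
[[0.0034, -0.0008, 0.0001], [0.0085, -0.0295, -0.0964]]
[[0.0034, -0.0005, 0.0], [0.0085, -0.0295, -0.0964]]
[[0.0035, -0.0001, -0.0001], [0.0085, -0.0295, -0.0964]]
[[0.0035, 0.0002, -0.0002], [0.0085, -0.0295, -0.0964]]
[[0.0034, 0.0005, -0.0003], [0.0085, -0.0295, -0.0964]]
[[0.0033, 0.0009, -0.0004], [0.0085, -0.0295, -0.0964]]
[[0.0032, 0.0012, -0.0005], [0.0085, -0.0295, -0.0964]]
[[0.0031, 0.0015, -0.0006], [0.0085, -0.0295, -0.0964]]
[[0.0029, 0.0018, -0.0007], [0.0085, -0.0295, -0.0964]]
[[0.0027, 0.002, -0.0008], [0.0085, -0.0295, -0.0964]]
[[0.0025, 0.0023, -0.0009], [0.0085, -0.0295, -0.0964]]
[[0.0022, 0.0025, -0.001], [0.0085, -0.0295, -0.0964]]
[[0.0019, 0.0027, -0.001], [0.0085, -0.0295, -0.0964]]
[[0.0017, 0.0028, -0.0011], [0.0085, -0.0295, -0.0964]]
[[0.0013, 0.003, -0.0012], [0.0085, -0.0295, -0.0964]]
```

Smooth throughout.

Call:
apply_moves(series=[[[0.0026,-0.0023,0.0005],[0.0085,-0.0295,-0.0964]],[[0.0028,-0.002,0.0005],[0.0085,-0.0295,-0.0964]],[[0.003,-0.0017,0.0004],[0.0085,-0.0295,-0.0964]],[[0.0032,-0.0014,0.0003],[0.0085,-0.0295,-0.0964]],[[0.0033,-0.0011,0.0002],[0.0085,-0.0295,-0.0964]],[[0.0034,-0.0008,0.0001],[0.0085,-0.0295,-0.0964]],[[0.0034,-0.0005,0],[0.0085,-0.0295,-0.0964]],[[0.0035,-0.0001,-0.0001],[0.0085,-0.0295,-0.0964]],[[0.0035,0.0002,-0.0002],[0.0085,-0.0295,-0.0964]],[[0.0034,0.0005,-0.0003],[0.0085,-0.0295,-0.0964]]])

```text
t: 24.35
position: [0.4332, -0.2665, 0.1607]
tcp_rot: [[0.457, 0.858, 0.236], [0.886, -0.463, -0.03], [0.084, 0.223, -0.971]]
contact_force: [0.7, -0.3, -0.5]
grip_width: 0.0719
finger_force: 0.0
```

Call:
apply_moves(series=[[[0.0033,0.0009,-0.0004],[0.0085,-0.0295,-0.0964]],[[0.0032,0.0012,-0.0005],[0.0085,-0.0295,-0.0964]],[[0.0031,0.0015,-0.0006],[0.0085,-0.0295,-0.0964]],[[0.0029,0.0018,-0.0007],[0.0085,-0.0295,-0.0964]],[[0.0027,0.002,-0.0008],[0.0085,-0.0295,-0.0964]],[[0.0025,0.0023,-0.0009],[0.0085,-0.0295,-0.0964]],[[0.0022,0.0025,-0.001],[0.0085,-0.0295,-0.0964]],[[0.0019,0.0027,-0.001],[0.0085,-0.0295,-0.0964]],[[0.0017,0.0028,-0.0011],[0.0085,-0.0295,-0.0964]],[[0.0013,0.003,-0.0012],[0.0085,-0.0295,-0.0964]]])

```text
t: 25.35
position: [0.4551, -0.2408, 0.1692]
tcp_rot: [[-0.409, 0.9, 0.147], [0.846, 0.435, -0.308], [-0.341, -0.002, -0.94]]
contact_force: [-0.1, -0.1, 0.8]
grip_width: 0.0719
finger_force: 0.0
```

```bash
python3 - <<'E'
from h import *
st=env.get_state();print(st['position'],st['q'],st['grip_width'])
R=RA(20,-1.0,1);c=np.array([.4742,-.2841,.042])+.002*R[:,2];print(c)
plan(c,8,R)
E
```

```text
[ 0.45514644 -0.2408371   0.16916678] [-0.51845255  0.35711712  2.06572583 -0.44439888  0.46921346 -0.59576458] 0.07185246130436533
[ 0.47449463 -0.28471733  0.04012061]
t 25.35 rows 8
[[-0.0001, -0.0002, 0.0172], [0.0, -0.0002, 0.0006]]
```

Call:
apply_moves(series=[[[-0.0003,-0.0005,0.016],[0,0,0.002]],[[-0.0003,-0.0005,0.016],[0,0,0.002]],[[0,0,0.016],[0,0,0]],[[0,0,0.016],[0,0,0]],[[0,0,0.016],[0,0,0]],[[0,0,0.016],[0,0,0]],[[0,0,0.016],[0,0,0]],[[0,0,0.014],[0,0,0]],[[0,0,0.008],[0,0,0]],[[0,0,0.0036],[0,0,0]]])

```text
t: 26.35
position: [0.4743, -0.2843, 0.0391]
tcp_rot: [[-0.402, 0.904, 0.146], [0.85, 0.428, -0.306], [-0.339, 0.001, -0.941]]
contact_force: [0.2, 0.5, 0.2]
grip_width: 0.0718
finger_force: 0.0
```

```bash
python3 - <<'E'
from h import *
st=env.get_state();print(st['position'],st['q'],st['contact_force']);R=RA(20,-1.0,1);c=np.array([.4742,-.2841,.042])+.002*R[:,2];plan(c,1,R)
E
```

```text
[ 0.47430644 -0.28425517  0.03909591] [-0.57760234  0.63150541  2.07929652 -0.9360464   0.22138121 -0.12230139] [0.1576401  0.53299687 0.17782746]
t 26.35 rows 1
[[-0.0008, -0.0, -0.0008], [-0.0003, -0.0033, -0.0031]]
```

Call:
apply_moves(series=[[[0,0,0],[0,0,0]],[[0,0,0],[0,0,0]],[[0,0,0],[0,0,0]],[[0,0,0],[0,0,0]],[[0,0,0],[0,0,0]],[[0,0,0],[0,0,0]],[[0,0,0],[0,0,0]],[[0,0,0],[0,0,0]],[[-0.0017,0,-0.0047],[0,0,0]],[[-0.0034,0,-0.0094],[0,0,0]]], grip=0.04)

```text
t: 27.35
position: [0.4739, -0.2842, 0.0545]
tcp_rot: [[-0.402, 0.904, 0.145], [0.851, 0.428, -0.306], [-0.339, 0.0, -0.941]]
contact_force: [-0.6, -0.1, -1.6]
grip_width: 0.0492
finger_force: 20.0
```

Call:
apply_moves(series=[[[-0.0054,0,-0.015],[0,0,0]],[[-0.0054,0,-0.015],[0,0,0]],[[-0.0054,0,-0.015],[0,0,0]],[[-0.0054,0,-0.015],[0,0,0]],[[-0.0054,0,-0.015],[0,0,0]],[[-0.0054,0,-0.015],[0,0,0]],[[-0.0054,0,-0.015],[0,0,0]],[[-0.0054,0,-0.015],[0,0,0]],[[-0.0054,0,-0.015],[0,0,0]],[[0,0,0],[0,0,0]]])

```text
t: 28.35
position: [0.4746, -0.2845, 0.2001]
tcp_rot: [[-0.401, 0.904, 0.148], [0.85, 0.428, -0.308], [-0.342, 0.002, -0.94]]
contact_force: [0.9, 0.4, -1.0]
grip_width: 0.0494
finger_force: 20.0
```

```bash
python3 - <<'E'
from h import *
import json
D=json.load(open('D.json'));k=fit([(np.array(a),np.array(b)) for a,b in D])
st=env.get_state();R0=np.array(st['tcp_rot']);p0=np.array(st['position']);q=np.array(st['q']);print(p0,q,st['grip_width'])
R=RA(20,0,1);via=np.array([.46,-.02,.2]);g=w([-110,188,190])+.002*R[:,2];rv=Rn.from_matrix(R0.T@R).as_rotvec();print('rv',rv)
for i in range(0,31,3):
    f=i/30;p=p0+(via-p0)*f/.45 if f<.45 else via+(g-via)*(f-.45)/.55
    s=ik(p,R0@Rn.from_rotvec(rv*f).as_matrix(),k,q);q=s.x;print(p.round(3),q.round(2))
g=w([-40,188,190])+.002*R[:,2];s=ik(g,R,k,q);print(s.x.round(2));g=w([-40,188,52])+.002*R[:,2];s=ik(g,R,k,s.x);print(s.x.round(2))
E
```

```text
[0.2054 0.5794 0.4124 0.2549 0.003  0.066  0.0444] res 0.0004
[ 0.4745628  -0.28454688  0.20005909] [-0.57762796  0.35262729  1.95411421 -0.34050151  0.55917768 -0.75469853] 0.04943273524788003
rv [-0.34104918  0.00128075 -0.9434413 ]
[ 0.475 -0.285  0.2  ] [-0.58  0.35  1.96 -0.34  0.56 -0.75]
[ 0.471 -0.226  0.2  ] [-0.49  0.31  2.02 -0.35  0.53 -0.75]
[ 0.468 -0.167  0.2  ] [-0.39  0.28  2.08 -0.37  0.51 -0.73]
[ 0.465 -0.108  0.2  ] [-0.27  0.25  2.12 -0.38  0.5  -0.7 ]
[ 0.462 -0.049  0.2  ] [-0.15  0.24  2.14 -0.4   0.5  -0.66]
[0.466 0.008 0.199] [-0.02  0.24  2.14 -0.41  0.51 -0.62]
[0.477 0.065 0.197] [ 0.1   0.27  2.11 -0.42  0.52 -0.6 ]
[0.489 0.122 0.195] [ 0.22  0.3   2.06 -0.41  0.53 -0.6 ]
[0.5   0.178 0.192] [ 0.32  0.34  2.   -0.4   0.55 -0.61]
[0.512 0.235 0.19 ] [ 0.4   0.38  1.93 -0.38  0.57 -0.64]
[0.523 0.292 0.188] [ 0.48  0.43  1.86 -0.36  0.59 -0.69]
[ 0.41  0.5   1.72 -0.3   0.64 -0.82]
[ 0.41  0.7   1.82 -0.51  0.37 -0.58]
```

```bash
python3 - <<'E'
from h import *
st=env.get_state();R0=np.array(st['tcp_rot']);R=RA(20,0,1);rv=Rn.from_matrix(R0.T@R).as_rotvec()
via=np.array([.46,-.02,.2]);plan(via,10,R0@Rn.from_rotvec(rv*.45).as_matrix())
E
```

```text
t 28.35 rows 10
[[0.0231, 0.01, -0.0084], [-0.0153, 0.0001, -0.0425]]
[[0.0226, 0.0111, -0.0082], [-0.0153, 0.0001, -0.0425]]
[[0.0221, 0.0122, -0.008], [-0.0153, 0.0001, -0.0425]]
[[0.0216, 0.0132, -0.0078], [-0.0153, 0.0001, -0.0425]]
[[0.021, 0.0142, -0.0076], [-0.0153, 0.0001, -0.0425]]
[[0.0204, 0.0152, -0.0074], [-0.0153, 0.0001, -0.0425]]
[[0.0197, 0.0162, -0.0071], [-0.0153, 0.0001, -0.0425]]
[[0.019, 0.0171, -0.0069], [-0.0153, 0.0001, -0.0425]]
[[0.0183, 0.018, -0.0066], [-0.0153, 0.0001, -0.0425]]
[[0.0175, 0.0189, -0.0063], [-0.0153, 0.0001, -0.0425]]
```

Call:
apply_moves(series=[[[0.0231,0.01,-0.0084],[-0.0153,0,-0.0425]],[[0.0226,0.0111,-0.0082],[-0.0153,0,-0.0425]],[[0.0221,0.0122,-0.008],[-0.0153,0,-0.0425]],[[0.0216,0.0132,-0.0078],[-0.0153,0,-0.0425]],[[0.021,0.0142,-0.0076],[-0.0153,0,-0.0425]],[[0.0204,0.0152,-0.0074],[-0.0153,0,-0.0425]],[[0.0197,0.0162,-0.0071],[-0.0153,0,-0.0425]],[[0.019,0.0171,-0.0069],[-0.0153,0,-0.0425]],[[0.0183,0.018,-0.0066],[-0.0153,0,-0.0425]],[[0.0175,0.0189,-0.0063],[-0.0153,0,-0.0425]]])

```text
t: 29.35
position: [0.4588, -0.0187, 0.1977]
tcp_rot: [[-0.734, 0.625, 0.264], [0.588, 0.781, -0.212], [-0.339, -0.0, -0.941]]
contact_force: [0.8, 0.3, -1.4]
grip_width: 0.0493
finger_force: 20.0
```

```bash
python3 - <<'E'
from h import *
print(env.get_state()['position']);R=RA(20,0,1)
plan(w([-110,188,190])+.002*R[:,2],10,R)
E
```

```text
[ 0.45879951 -0.0186983   0.19770543]
t 29.35 rows 10
[[0.0139, 0.0282, -0.004], [-0.0187, -0.0003, -0.0517]]
[[0.0124, 0.029, -0.0034], [-0.0187, -0.0003, -0.0517]]
[[0.0109, 0.0296, -0.0029], [-0.0187, -0.0003, -0.0517]]
[[0.0093, 0.0302, -0.0023], [-0.0187, -0.0003, -0.0517]]
[[0.0077, 0.0307, -0.0018], [-0.0187, -0.0003, -0.0517]]
[[0.0061, 0.0311, -0.0012], [-0.0187, -0.0003, -0.0517]]
[[0.0045, 0.0314, -0.0006], [-0.0187, -0.0003, -0.0517]]
[[0.0029, 0.0316, -0.0], [-0.0187, -0.0003, -0.0517]]
[[0.0013, 0.0317, 0.0006], [-0.0187, -0.0003, -0.0517]]
[[-0.0004, 0.0317, 0.0012], [-0.0187, -0.0003, -0.0517]]
```

Call:
apply_moves(series=[[[0.0139,0.0282,-0.004],[-0.0187,-0.0003,-0.0517]],[[0.0124,0.029,-0.0034],[-0.0187,-0.0003,-0.0517]],[[0.0109,0.0296,-0.0029],[-0.0187,-0.0003,-0.0517]],[[0.0093,0.0302,-0.0023],[-0.0187,-0.0003,-0.0517]],[[0.0077,0.0307,-0.0018],[-0.0187,-0.0003,-0.0517]],[[0.0061,0.0311,-0.0012],[-0.0187,-0.0003,-0.0517]],[[0.0045,0.0314,-0.0006],[-0.0187,-0.0003,-0.0517]],[[0.0029,0.0316,0],[-0.0187,-0.0003,-0.0517]],[[0.0013,0.0317,0.0006],[-0.0187,-0.0003,-0.0517]],[[-0.0004,0.0317,0.0012],[-0.0187,-0.0003,-0.0517]]])

```text
t: 30.35
position: [0.5239, 0.2917, 0.1875]
tcp_rot: [[-0.933, 0.125, 0.339], [0.117, 0.992, -0.044], [-0.342, -0.001, -0.94]]
contact_force: [0.8, -1.0, -1.0]
grip_width: 0.0495
finger_force: 20.0
```

```bash
python3 - <<'E'
from h import *
st=env.get_state();print(cs(st['position']),st['q'],st['grip_width']);R=RA(20,0,1)
plan(w([-40,188,180])+.002*R[:,2],8,R)
E
```

```text
[-108.47921391  188.17484117  187.49005598] [ 0.48126647  0.43309886  1.8537871  -0.35682949  0.59480407 -0.69420772] 0.04950417928405025
t 30.35 rows 8
[[-0.0077, -0.0, 0.0041], [-0.0001, -0.0, 0.0001]]
```

Call:
apply_moves(series=[[[-0.0077,0,0.0041],[0,0,0]],[[-0.0077,0,0.0041],[0,0,0]],[[-0.0077,0,0.0041],[0,0,0]],[[-0.0077,0,0.0041],[0,0,0]],[[-0.0077,0,0.0041],[0,0,0]],[[-0.0077,0,0.0041],[0,0,0]],[[-0.0077,0,0.0041],[0,0,0]],[[-0.0077,0,0.0041],[0,0,0]],[[0,0,0],[0,0,0]],[[0,0,0],[0,0,0]]])

```text
t: 31.35
position: [0.5927, 0.2816, 0.1788]
tcp_rot: [[-0.932, 0.127, 0.34], [0.119, 0.992, -0.044], [-0.343, -0.001, -0.94]]
contact_force: [0.3, -0.4, -0.1]
grip_width: 0.0491
finger_force: 20.0
```

```bash
python3 - <<'E'
from h import *
st=env.get_state();p=cs(st['position']);print(p,st['q'],st['contact_force']);R=RA(20,0,1)
plan(w([-39.3,188,60]),10,R)
s=shot('wrist','w4');P=cloud(s)
C=(P.reshape(-1,3)-O)@np.c_[X,Y,Z]*1e3;C=C.reshape(P.shape)
# wall inner edge, door edge around
for v in (60,100,150,200): print(v,[C[v,u].round(0).tolist() for u in range(20,560,45)])
E
```

```text
[-38.96677866 186.77076442 178.8280104 ] [ 0.41157802  0.51088479  1.73428042 -0.31007004  0.61638234 -0.80323583] [ 0.3083906  -0.38739748 -0.09953135]
t 31.35 rows 10
[[0.0041, 0.0001, 0.0112], [-0.0001, 0.0001, -0.0002]]
60 [[-113.0, 44.0, 91.0], [-113.0, 69.0, 91.0], [-113.0, 93.0, 92.0], [-113.0, 117.0, 92.0], [-112.0, 141.0, 90.0], [-112.0, 165.0, 91.0], [-112.0, 190.0, 91.0], [-113.0, 214.0, 92.0], [-112.0, 238.0, 91.0], [-112.0, 262.0, 91.0], [-91.0, 331.0, -0.0], [-91.0, 367.0, -2.0]]
100 [[-89.0, 31.0, 85.0], [-89.0, 59.0, 87.0], [-89.0, 85.0, 87.0], [-64.0, 84.0, 11.0], [-64.0, 120.0, 12.0], [-63.0, 155.0, 9.0], [-63.0, 191.0, 9.0], [-63.0, 227.0, 10.0], [-74.0, 255.0, 41.0], [-59.0, 303.0, -1.0], [-60.0, 339.0, 1.0], [nan, nan, nan]]
150 [[-64.0, 29.0, 100.0], [-64.0, 57.0, 101.0], [-64.0, 83.0, 101.0], [-19.0, 74.0, 9.0], [-20.0, 114.0, 10.0], [-20.0, 152.0, 10.0], [-20.0, 191.0, 10.0], [-20.0, 230.0, 10.0], [-45.0, 254.0, 62.0], [-15.0, 312.0, 0.0], [-14.0, 353.0, -1.0], [-14.0, 394.0, -1.0]]
200 [[-37.0, 26.0, 114.0], [-39.0, 55.0, 116.0], [-38.0, 82.0, 115.0], [33.0, 64.0, 10.0], [32.0, 107.0, 11.0], [32.0, 149.0, 11.0], [-61.0, 189.0, 150.0], [33.0, 235.0, 9.0], [-16.0, 254.0, 82.0], [40.0, 325.0, -1.0], [40.0, 369.0, -1.0], [40.0, 413.0, -1.0]]
```

View pics/w4.png

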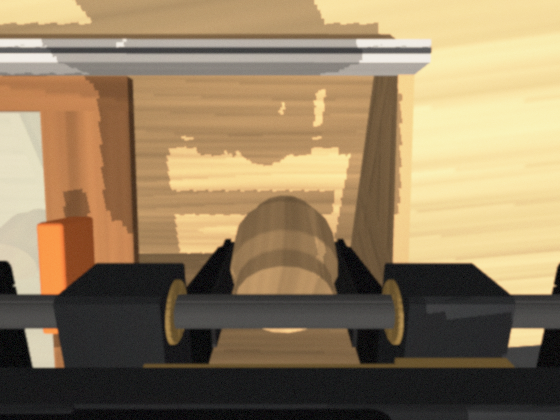

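Foot hangs at (285,255) over the bare bay floor; low rail at row 50, side wall at (390,200), door edge at (133,200). Clear to lower.

Call:
apply_moves(series=[[[0.0041,0.0003,0.0112],[0,0,0]],[[0.0041,0.0003,0.0112],[0,0,0]],[[0.0041,0.0003,0.0112],[0,0,0]],[[0.0041,0.0003,0.0112],[0,0,0]],[[0.0041,0,0.0112],[0,0,0]],[[0.0041,0,0.0112],[0,0,0]],[[0.0041,0,0.0112],[0,0,0]],[[0.0041,0,0.0112],[0,0,0]],[[0.0041,0,0.0112],[0,0,0]],[[0.0041,0,0.0112],[0,0,0]]])

```text
t: 32.4
position: [0.5928, 0.2828, 0.0588]
tcp_rot: [[-0.932, 0.127, 0.34], [0.119, 0.992, -0.044], [-0.343, -0.0, -0.939]]
contact_force: [-0.3, 0.7, -1.0]
grip_width: 0.0492
finger_force: 20.0
```

```bash
python3 - <<'E'
from h import *
st=env.get_state();p=cs(st['position']);print(p,st['q'],st['contact_force']);R=RA(20,0,1)
plan(w([-39.3,188,50]),1,R)
E
```

```text
[-39.0495828  188.0378792   58.77882469] [ 0.41346762  0.6806802   1.81680657 -0.49289758  0.38297335 -0.59517268] [-0.33317996  0.65129344 -0.98141941]
t 32.4 rows 1
[[0.0032, -0.0, 0.0082], [-0.001, 0.0009, -0.0015]]
```

Call:
apply_moves(series=[[[0.0007,0,0.0019],[0,0,0]],[[0.0007,0,0.0019],[0,0,0]],[[0.0007,0,0.0019],[0,0,0]],[[0.0004,0,0.0011],[0,0,0]],[[0.0003,0,0.0009],[0,0,0]],[[0.0002,0,0.0005],[0,0,0]],[[0.0002,0,0.0005],[0,0,0]],[[0.0002,0,0.0004],[0,0,0]],[[0,0,0],[0,0,0]],[[0,0,0],[0,0,0]]])

```text
t: 33.4
position: [0.5929, 0.2829, 0.0504]
tcp_rot: [[-0.932, 0.127, 0.341], [0.119, 0.992, -0.044], [-0.343, -0.0, -0.939]]
contact_force: [-0.6, -1.7, 5.0]
grip_width: 0.0492
finger_force: 20.0
```

Call:
apply_moves(series=[[[0,0,0],[0,0,0]],[[0,0,0],[0,0,0]],[[0,0,0],[0,0,0]],[[0,0,0],[0,0,0]],[[0,0,-0.006],[0,0,0]],[[0,0,-0.012],[0,0,0]],[[0,0,-0.016],[0,0,0]],[[0,0,-0.018],[0,0,0]],[[0,0,-0.02],[0,0,0]],[[0,0,-0.02],[0,0,0]]], grip=0.066)

```text
t: 34.4
position: [0.5607, 0.2871, 0.1386]
tcp_rot: [[-0.932, 0.127, 0.341], [0.119, 0.992, -0.043], [-0.343, 0.0, -0.939]]
contact_force: [-0.0, 0.4, 0.3]
grip_width: 0.0661
finger_force: 0.0
```

Call:
apply_moves(series=[[[0,0,-0.02],[0,0,0]],[[0,0,-0.02],[0,0,0]],[[0,0,-0.02],[0,0,0]],[[0,0,-0.01],[0,0,0]],[[0,0,0],[0,0,0]],[[0,0,0],[0,0,0]],[[0,0,0],[0,0,0]],[[0,0,0],[0,0,0]],[[0,0,0],[0,0,0]],[[0,0,0],[0,0,0]]])

```text
t: 35.4
position: [0.5377, 0.2899, 0.2018]
tcp_rot: [[-0.932, 0.127, 0.339], [0.119, 0.992, -0.044], [-0.342, -0.001, -0.94]]
contact_force: [-0.4, 0.0, -0.0]
grip_width: 0.066
finger_force: 0.0
```

```bash
python3 - <<'E'
from h import *
import json
st=env.get_state();print(cs(st['position']),st['contact_force'])
s=shot('wrist','w5');P=cloud(s);C=((P.reshape(-1,3)-O)@np.c_[X,Y,Z]*1e3)
m=(np.hypot(C[:,0]+40,C[:,1]-188)<40)&(C[:,2]>55)&(C[:,2]<75);t=C[m];print(len(t),t.mean(0),np.ptp(t,axis=0),np.percentile(t[:,2],[5,50,95]))
o=C.reshape(P.shape); h=cv2.cvtColor(s['pixels'],cv2.COLOR_BGR2HSV);mm=(h[...,0]<14)&(h[...,1]>215)&(h[...,2]>150);t=o[mm];t=t[(abs(t[:,1]-65)<30)];print('pull',len(t),np.nanpercentile(t,[3,50,97],axis=0).round(1).tolist())
k=fit([(np.array(a),np.array(b)) for a,b in json.load(open('D.json'))]);q=np.array(st['q'])
R=RA(30,0,1);pt=w([-15,65,155])
for p in(pt-.1*R[:,2],pt,w([-15,145,155]),w([-15,226,155])):
    r=ik(p,R,k,q);q=r.x;print(q.round(2),r.cost.round(6))
plan(pt-.1*R[:,2],10,R)
E
```

```text
[-94.63878062 188.13338632 201.79877263] [-0.36813838  0.04401491 -0.03312241]
1867 [-43.25012756 187.18562044  64.67351529] [42.51787291 41.75510765 12.63182957] [57.18580356 65.58788325 66.64536447]
pull 0 [nan, nan, nan]
[0.2054 0.5794 0.4124 0.2549 0.003  0.066  0.0444] res 0.0004
[ 0.26  0.29  1.98 -0.47  0.43 -0.8 ] 0.0
[ 0.22  0.48  1.96 -0.71  0.26 -0.58] 0.0
[ 0.36  0.52  1.86 -0.71  0.36 -0.46] 0.0
[ 0.48  0.58  1.74 -0.68  0.47 -0.41] 0.0
t 35.45 rows 10
[[-0.0042, -0.0123, -0.0027], [-0.0002, -0.0174, -0.0001]]
[[-0.0042, -0.0123, -0.0026], [-0.0002, -0.0174, -0.0001]]
[[-0.0042, -0.0123, -0.0026], [-0.0002, -0.0174, -0.0001]]
[[-0.0043, -0.0123, -0.0025], [-0.0002, -0.0174, -0.0001]]
[[-0.0043, -0.0123, -0.0024], [-0.0002, -0.0174, -0.0001]]
[[-0.0044, -0.0123, -0.0023], [-0.0002, -0.0174, -0.0001]]
[[-0.0044, -0.0123, -0.0023], [-0.0002, -0.0174, -0.0001]]
[[-0.0044, -0.0123, -0.0022], [-0.0002, -0.0174, -0.0001]]
[[-0.0045, -0.0123, -0.0021], [-0.0002, -0.0174, -0.0001]]
[[-0.0045, -0.0123, -0.002], [-0.0002, -0.0174, -0.0001]]
  return np.nanmean(a, axis, out=out, keepdims=keepdims)
```

View pics/w5.png

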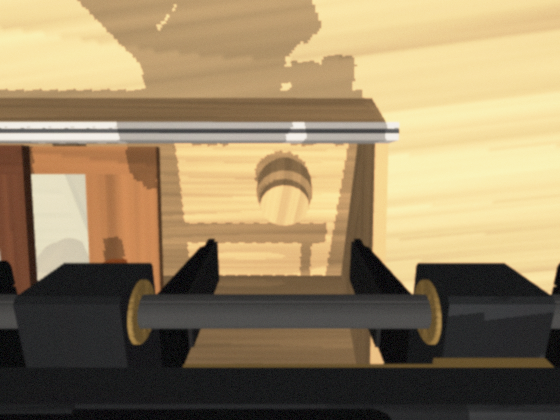

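The foot stands upright on the bay floor (285,190), top at 66 mm = 10+56. Now to the pull (left where I released it, y≈65).

Call:
apply_moves(series=[[[-0.0042,-0.0123,-0.0027],[0,-0.0174,0]],[[-0.0042,-0.0123,-0.0026],[0,-0.0174,0]],[[-0.0042,-0.0123,-0.0026],[0,-0.0174,0]],[[-0.0043,-0.0123,-0.0025],[0,-0.0174,0]],[[-0.0043,-0.0123,-0.0024],[0,-0.0174,0]],[[-0.0044,-0.0123,-0.0023],[0,-0.0174,0]],[[-0.0044,-0.0123,-0.0023],[0,-0.0174,0]],[[-0.0044,-0.0123,-0.0022],[0,-0.0174,0]],[[-0.0045,-0.0123,-0.0021],[0,-0.0174,0]],[[-0.0045,-0.0123,-0.002],[0,-0.0174,0]]], grip=0.045, squeeze=15)

```text
t: 36.45
position: [0.5516, 0.1632, 0.2423]
tcp_rot: [[-0.858, 0.127, 0.498], [0.11, 0.992, -0.064], [-0.502, -0.001, -0.865]]
contact_force: [-0.6, 0.2, -0.1]
grip_width: 0.0449
finger_force: 0.0
```

```bash
python3 - <<'E'
from h import *
st=env.get_state();print(cs(st['position']),st['q']);R=RA(30,0,1);plan(w([-15,65,155]),1,R)
E
```

```text
[-64.97422587  64.17022999 242.2903334 ] [ 0.25649487  0.2906464   1.97451753 -0.47361147  0.42536585 -0.79824158]
t 36.45 rows 1
[[0.0006, 0.001, 0.1006], [-0.0013, 0.0019, -0.0012]]
```

Call:
apply_moves(series=[[[0.0005,0.001,0.015],[0,0.002,-0.001]],[[0,0,0.015],[0,0,0]],[[0,0,0.015],[0,0,0]],[[0,0,0.015],[0,0,0]],[[0,0,0.013],[0,0,0]],[[0,0,0.012],[0,0,0]],[[0,0,0.01],[0,0,0]],[[0,0,0.005],[0,0,0]],[[0,0,0],[0,0,0]],[[0,0,0],[0,0,0]]])

```text
t: 37.45
position: [0.6006, 0.1591, 0.1546]
tcp_rot: [[-0.86, 0.126, 0.494], [0.108, 0.992, -0.064], [-0.498, -0.001, -0.867]]
contact_force: [0.0, 0.0, 0.4]
grip_width: 0.045
finger_force: 0.0
```

Call:
apply_moves(series=[[[0,0,0],[0,0,0]],[[0,0,0],[0,0,0]],[[0,0,0],[0,0,0]],[[0,0,0],[0,0,0]],[[0,0,0],[0,0,0]],[[0,0,0],[0,0,0]],[[0,0,0],[0,0,0]],[[0,0.005,0],[0,0,0]],[[0,0.01,0],[0,0,0]],[[0,0.01,0],[0,0,0]]], grip=0.01)

```text
t: 38.45
position: [0.6039, 0.1845, 0.1552]
tcp_rot: [[-0.86, 0.126, 0.495], [0.109, 0.992, -0.064], [-0.499, -0.001, -0.867]]
contact_force: [-2.5, -1.9, 4.7]
grip_width: 0.014
finger_force: 15.0
```

Call:
apply_moves(series=[[[0,0.012,0],[0,0,0]],[[0,0.012,0],[0,0,0]],[[0,0.012,0],[0,0,0]],[[0,0.012,0],[0,0,0]],[[0,0.012,0],[0,0,0]],[[0,0.012,0],[0,0,0]],[[0,0.012,0],[0,0,0]],[[0,0.012,0],[0,0,0]],[[0,0.012,0],[0,0,0]],[[0,0.012,0],[0,0,0]]])

```text
t: 39.45
position: [0.6193, 0.3041, 0.1552]
tcp_rot: [[-0.86, 0.126, 0.495], [0.109, 0.992, -0.063], [-0.499, -0.001, -0.866]]
contact_force: [2.2, -2.5, 4.0]
grip_width: 0.0141
finger_force: 15.0
```

```bash
python3 - <<'E'
from h import *
st=env.get_state();print(cs(st['position']),st['q'],np.array([X,Y,Z])@st['contact_force'],st['grip_width'])
E
```

```text
[-15.45455119 212.44012041 155.20613094] [ 0.46370896  0.5696358   1.76277331 -0.68440676  0.4555108  -0.41329949] [ 2.51067696 -2.20937903  4.00354716] 0.014146187185946218
```

Push on to the closed stop (y≈225).

Call:
apply_moves(series=[[[0,0.005,0],[0,0,0]],[[0,0.004,0],[0,0,0]],[[0,0.002,0],[0,0,0]],[[0,0.001,0],[0,0,0]],[[0,0.001,0],[0,0,0]],[[0,0.001,0],[0,0,0]],[[0,0.0005,0],[0,0,0]],[[0,0,0],[0,0,0]],[[0,0,0],[0,0,0]],[[0,0,0],[0,0,0]]])

```text
t: 40.45
position: [0.6209, 0.3168, 0.1552]
tcp_rot: [[-0.86, 0.127, 0.495], [0.109, 0.992, -0.065], [-0.499, -0.002, -0.867]]
contact_force: [-0.4, -7.7, 7.7]
grip_width: 0.0139
finger_force: 15.0
```

```bash
python3 - <<'E'
from h import *
st=env.get_state();print(cs(st['position']),np.array([X,Y,Z])@st['contact_force'],st['grip_width'])
E
```

```text
[-15.41801638 225.2117252  155.18731618] [ 0.60949698 -7.6550095   7.66351258] 0.013904972749538431
```

Call:
apply_moves(series=[[[0,0.001,0],[0,0,0]],[[0,0.0005,0],[0,0,0]],[[0,0,0],[0,0,0]],[[0,0,0],[0,0,0]],[[0,0,0],[0,0,0]],[[0,0,0],[0,0,0]],[[0,0,0],[0,0,0]],[[0,0,0],[0,0,0]],[[0,0,0],[0,0,0]],[[0,0,0],[0,0,0]]])

```text
t: 41.45
position: [0.6209, 0.3169, 0.1551]
tcp_rot: [[-0.86, 0.128, 0.494], [0.109, 0.992, -0.068], [-0.498, -0.004, -0.867]]
contact_force: [-1.6, -14.1, 9.7]
grip_width: 0.014
finger_force: 15.0
```

Call:
apply_moves(series=[[[0,0,0],[0,0,0]],[[0,0,0],[0,0,0]],[[0,0,0],[0,0,0]],[[0,0,0],[0,0,0]],[[0,0,0],[0,0,0]],[[0,0,-0.015],[0,0,0]],[[0,0,-0.02],[0,0,0]],[[0,0,-0.025],[0,0,0]],[[0,0,-0.025],[0,0,0]],[[0,0,-0.025],[0,0,0]]], grip=0.035)

```text
t: 42.45
position: [0.5655, 0.3258, 0.252]
tcp_rot: [[-0.86, 0.126, 0.495], [0.109, 0.992, -0.063], [-0.499, -0.0, -0.867]]
contact_force: [-0.1, 0.5, 0.3]
grip_width: 0.0351
finger_force: 0.0
```

Call:
apply_moves(series=[[[-0.003,-0.008,-0.01],[0,0,0]],[[-0.003,-0.008,-0.01],[0,0,0]],[[-0.003,-0.008,-0.01],[0,0,0]],[[0,-0.008,-0.01],[0,0,0]],[[0,-0.008,-0.01],[0,0,0]],[[0,0,0],[0,0,0]],[[0,0,0],[0,0,0]],[[0,0,0],[0,0,0]],[[0,0,0],[0,0,0]],[[0,0,0],[0,0,0]]])

```text
t: 43.45
position: [0.5445, 0.2883, 0.2976]
tcp_rot: [[-0.86, 0.126, 0.494], [0.108, 0.992, -0.064], [-0.498, -0.001, -0.867]]
contact_force: [0.5, -0.3, -0.6]
grip_width: 0.0347
finger_force: 0.0
```

```bash
python3 - <<'E'
from h import *
st=env.get_state();print(cs(st['position']),st['contact_force'])
s=shot('top','top2');P=cloud(s)
h=cv2.cvtColor(s['pixels'],cv2.COLOR_BGR2HSV);m=(h[...,0]<16)&(h[...,1]>215)&(h[...,2]>140)
for b in((slice(140,185),slice(150,185)),):
    q=P[b][m[b]];q=q[~np.isnan(q[:,0])];print('orange',len(q),cs(np.median(q,0)) if len(q) else '')
shot('scene','scene2')
a=cv2.resize(s['pixels'][100:230,125:405],None,fx=2.6,fy=2.6,interpolation=2);b=cv2.resize(load('scene2')['pixels'][85:365,200:390][:,:],None,fx=1,fy=1)
cv2.imwrite('pics/c6.png',a)
E
```

```text
[-87.60643276 187.42713589 297.59785516] [ 0.48036277 -0.29279295 -0.56165539]
orange 52 [-20.34442041 224.64104048 165.67145952]
```

View pics/c6.png

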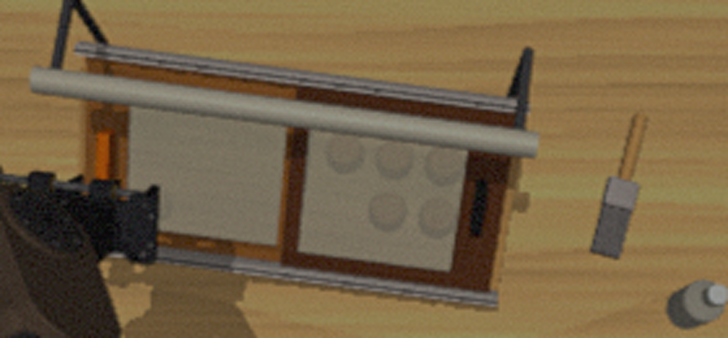

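The door is shut: the orange pull at (105,155) is at y=224.6, no gap, and the outer door, brush and bottle are unmoved. The gripper is clear of everything.

```bash
python3 -c "
from workcell import env
print(env.finish_job())"
```

```text
the job is handed in; nothing more can be done
None
```

The job is handed in at about 43.5 s: the smallest foot stands upright on the left bay's floor, the orange-pull door is closed again at its stop, and the black-pull door, glue bottle, sanding block and brush were not touched (after a last-joint limit blocked the first placing attempt, I set the foot down on the bench once and regripped it).

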